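Put the ink knives to soak and start the soak timer

TASK

Put the dirty ink knives to soak: stand every ink knife that is lying at the rest bar upright, blade down, in the cups of the blue soak rack, and wind the brass key of the green soak timer clockwise to its stop. Only when the knives are all in and the timer is fully wound, push the timer's red-balled start lever right to its stop and let it spring back. Leave the brayers, ink, bottle and other things on the table where they are.

Things in the scene. Friction and masses are not known exactly. Their poses are not given: they have to be found in the camera images.
- rack: Blue fixed soak rack with five round steel cups in a row, 75 x 330 mm, 113 mm high. Origin: centre of its underside on the table; y along the row of cups, z up.
- key (a joint): Angle of the timer's brass winding key, rad: grows as it is wound clockwise seen from above, 0 run down, 5.6 at its hard stop (fully wound). It takes 0.1 to 0.15 N m, works against a spring but its catch holds it wherever it is let go. It starts somewhere between 0 and 1.2.
- key_grip (a point): Centre of the brass winding key's flat wing, on the key's upright turning axis, 85 mm above the table. The wing is 40 mm long along this point's x axis, 9 mm thick along its y axis and reaches 13 mm above and below the point; it turns with the key. The timer's top is 25 mm below the point.
- lever (a joint): Angle of the timer's sprung start lever, rad: 0 at rest (leaning 0.4 rad towards the timer's -x), 0.8 at its stop (leaning 0.4 rad towards the timer's +x). Moving it to the stop takes about 2 to 5 N at the ball; it springs back to 0 when let go.
- lever_tip (a point): Centre of the red ball, 20 mm across, at the upper end of the start lever's 9 mm rod; 65 mm from the lever's pivot, which is 68 mm above the table and has its axis along the timer's y. At rest the ball is 128 mm above the table, 25 mm to the -x side of the pivot; at the stop as far to the +x side.
- timer: Green clockwork soak timer, a fixed box 120 x 200 x 60 mm with a white dial on its front (-x) face. Origin: centre of its underside on the table; z up. On top the brass key stands at its y = +48 mm and the red-balled lever at its y = -48 mm.
- rest: Fixed aluminium rest bar, 12 mm round, 330 mm long along its y, top 41 mm above the table, on two feet. Origin on the table under the middle of the bar. The dirty knives lie across it side by side, 60 mm apart, blade tips on the table on its -x side, handles up past its +x side, at up to five places (its y = -120, -60, 0, 60, 120 mm); the middle of a knife so laid is 38 mm to the -x side of the bar and 36 mm above the table.
- knife1_mid (a point): Ink knife, 200 mm long, 80 g, absent in some starts. The point is its middle: +x points along it to the handle's end (100 mm away), -x to the blade's tip (100 mm away), y across its width. Black handle 103 mm long, 22 mm wide (y), 16 mm thick (z); flat steel blade 97 mm long, 20 mm wide, 3 mm thick. At the start the handle rises at 0.35 rad over the rest bar.
- cup1 (a point): Centre of the mouth of one cup of the soak rack: inside 40 mm across, 101 mm deep, rim 113 mm above the table, wall 3 mm; z up. Next cup 60 mm away.
- knife2_mid (a point): Another such ink knife (as knife1), absent in some starts.
- cup2 (a point): Centre of the mouth of one cup of the soak rack: inside 40 mm across, 101 mm deep, rim 113 mm above the table, wall 3 mm; z up. Next cup 60 mm away.
- knife3_mid (a point): Another such ink knife (as knife1), absent in some starts.
- cup3 (a point): Centre of the mouth of one cup of the soak rack: inside 40 mm across, 101 mm deep, rim 113 mm above the table, wall 3 mm; z up. Next cup 60 mm away.
- knife4_mid (a point): Another such ink knife (as knife1), absent in some starts.
- cup4 (a point): Centre of the mouth of one cup of the soak rack: inside 40 mm across, 101 mm deep, rim 113 mm above the table, wall 3 mm; z up. Next cup 60 mm away.
- knife5_mid (a point): Another such ink knife (as knife1), absent in some starts.
- cup5 (a point): Centre of the mouth of one cup of the soak rack: inside 40 mm across, 101 mm deep, rim 113 mm above the table, wall 3 mm; z up. Next cup 60 mm away.
- brayer_near: Bystander, to be left alone: brayer (ink roller) with red handle, between the work things. Origin: under its middle.
- brayer_far: Bystander, to be left alone: second brayer, far left. Origin: under its middle.
- ink_tin: Bystander, to be left alone: ink tin, 72 mm across, 50 mm high, between the work things. Origin: under its middle.
- tape_roll: Bystander, to be left alone: yellow tape roll, 90 mm across. Origin: under its middle.
- cleaner: Bystander, to be left alone: yellow cleaner bottle, 190 mm high. Origin: under its middle.
- ink_jar: Bystander, to be left alone: blue ink jar, 70 mm high. Origin: under its middle.
- wash_bowl: Bystander, to be left alone: steel wash bowl, 100 mm across. Origin: under its middle.
Things that resemble listed ones, but are neither listed nor needed, are in the scene too. What is shaped like the part that bears knife1_mid but pink is not meant.

How it is judged:
On the way, in this order (a step that is already met when the one before it is completed fails the run):
1. every knife present stands blade down in a cup and the key is fully wound (x of knife1_mid in the frame of rack between -0.02 and 0.02 m and y of knife1_mid in the frame of rack between -0.145 and 0.145 m and z of knife1_mid in the frame of rack between 0.09 and 0.125 m and angle between each of knife1_mid, knife2_mid, knife3_mid, knife4_mid, knife5_mid's own x axis and vertical below 0.4 rad and x of knife2_mid in the frame of rack between -0.02 and 0.02 m and y of knife2_mid in the frame of rack between -0.145 and 0.145 m and z of knife2_mid in the frame of rack between 0.09 and 0.125 m and x of knife3_mid in the frame of rack between -0.02 and 0.02 m and y of knife3_mid in the frame of rack between -0.145 and 0.145 m and z of knife3_mid in the frame of rack between 0.09 and 0.125 m and x of knife4_mid in the frame of rack between -0.02 and 0.02 m and y of knife4_mid in the frame of rack between -0.145 and 0.145 m and z of knife4_mid in the frame of rack between 0.09 and 0.125 m and x of knife5_mid in the frame of rack between -0.02 and 0.02 m and y of knife5_mid in the frame of rack between -0.145 and 0.145 m and z of knife5_mid in the frame of rack between 0.09 and 0.125 m and value of joint key above 5.4 rad), for 0.2 s.
2. the start lever is pushed to its stop (value of joint lever above 0.72 rad), for 0.1 s.
3. the lever has sprung back (value of joint lever below 0.08 rad), for 0.2 s.
At the end, for the whole second after the job is handed in: Every knife present stands handle up in a cup (middle within 20 mm of the row's centre line, 90 to 125 mm above the table, lean under 0.4 rad); key beyond 5.4 rad; lever back within 0.08 rad of rest, having been pushed beyond 0.72 rad after knives and key were done (all of step 1 and value of joint lever below 0.08 rad); the robot touches nothing.
It fails at once if a bystander is shoved more than 60 mm or tipped over (distance of any of brayer_near, brayer_far, ink_tin, tape_roll, cleaner, ink_jar, wash_bowl from where it was at the start of the episode above 0.06 m or angle between any of brayer_near, brayer_far, ink_tin, tape_roll, cleaner, ink_jar, wash_bowl's own z axis and vertical above 0.6 rad).
Of knife1, knife2, knife3, knife4, knife5 only 3 to 5 are there at a start; the rules pass over those that are not, and their reading is None.
At some moment in a run one of knife1, knife2, knife3, knife4, knife5 may be knocked a few centimetres aside while the robot is not near it.
It also fails if it takes over 210 s, if anything falls off the work surface, if the arm or the gripper's body presses on something with over 40 N, if the wrist force passes 120 N, or if a joint passes its speed limit or range.

ROBOT

A 6-joint arm with a two-finger parallel gripper is mounted at the origin on the work surface. World frame = base frame: x ahead of the robot, y to its left, z up, the work surface at z = 0. Lengths are in m, angles in rad, forces in N, time in s.
With the tool pointing down it reaches from about 0.35 to 0.875 m from the base axis. Payload 15.5 kg.
Tool frame: the origin (TCP) lies on the centre line of the jaws, within the pads' length; the fingertips stand 22 mm ahead of it and the grasp point (between the pads) lies 3 mm ahead of it; z points along the fingers, y is the line along which they close (so a half turn about z gives the same grasp; the last joint's range is limited). The gripper opens to 85 mm and grips with 20 to 120 N. Pads are 22 mm wide; open, the fingers measure 114 mm over their backs; the gripper's body (76 mm by 85 mm) begins 54 mm behind the grasp point. The pads swing forward as they close: fully open they stand 13 mm farther back than shut.
Start: joints at [-1.206, 0.494, 1.345, -0, 1.302, -0.096], TCP at [0.277, -0.56, 0.253] pointing down, gripper open.
Joint ranges: [-2.91, 2.91], [-0.82, 2.16], [0.22, 2.67], [-1.22, 4.37], [0.12, 2.79], [-3.08, 3.08]. Speed limits (rad/s): [1.89, 1.89, 2.57, 3.01, 3.01, 3.01].

INTERFACE

Orientations are given as a 3x3 rotation matrix whose columns are the frame's x, y, z axes.
In Python, from bench import r gives the robot as it stands.
- The arm moves only by the tool send_rows, never from a script. Its argument "plan" is a list of rows, each an object with "slide": the shift along the tool's x, y, z in mm, a list of three; "turn": the turn about the tool's z in rad; "hand": the finger opening in mm, from 0 to 85.4. In form: [{"slide": [x, y, z], "turn": turn, "hand": hand}, ...]. A call has 1 to 12 rows; each row is the pose to reach, as a shift and turn from the pose commanded when the call began, along the tool's axes at that moment; what a row does not reach only later rows make up. A row lasts 1/12 s, in which the tool goes at most 41.7 mm and 7.16 degrees, less where a joint would pass 70% of its speed; a pose out of reach is approached as far as the arm can. A call with a gripper value outside its range is refused whole. The fingers move at their own pace and stop on an object; "grip_force" is the grip in N (left out, the last holds). Time passes only in rows, so rows that repeat a pose let the fingers close. It gives the time, the measured TCP pose, the force, the opening and the grip force at its end, in the units of the state.
- r.state(): the state, without advancing time (a new reading comes with each control period).
- r.grab_frame(name): name is "scene" or "top"; returns a dict with "pixels" (420x560x3 uint8, red, green, blue), "depth" (420x560 float32, m along the optical axis (not along the pixel's ray), 0 where there is no reading), "fovy" (degrees; the focal length in pixels is half the picture's height over the tangent of half this angle, whatever the lens; pixels are square), "cx", "cy" (the principal point, pixels), "rvec" (rotation vector, rad) and "tvec" (3), from world to camera coordinates, as OpenCV has them. Camera axes: x right, y down, z forward; pixel columns grow to the right and rows downward; lengths in m; the calibration is good to about 2 mm. A picture is of the moment at which its call begins.
- r.close_job(): hands the job in; it is judged then, once.
The state is a dict: "t": time; "qpos": joint angles; "qvel": joint speeds; "joint_torque": joint torques, N m; "position": TCP position; "orientation": TCP orientation; "contact_force": force on the tool from outside, world axes, zero at the start; "ft_torque": the same for the moment, N m; "grip_width": opening from 0.0 (shut) to 1.0 (fully open); "grip_force": force on a finger pad.
Only numpy, scipy, OpenCV 4.12 (cv2) and the standard library are available. Lean on these libraries where they do the work, as an engineer would, in place of code of your own. Each camera call takes 0.05 s, during which the arm holds its last target. There are 200 camera calls.

## Working session

There is one attempt and no reset: what is moved stays moved. The work goes in short steps, Python scripts to look and compute and a tool call to move; the robot and the scene stay as the last step left them, time stands still between calls to the robot, and variables do not carry over. Pictures are saved under pics/ and viewed, at most 17 in all, crops included, and the job is handed in when it is done.

Besides the shell and the picture viewer there is one more tool, called after "Call:" by a JSON object that holds its "name" and its "arguments". send_rows: Moves the arm, as the interface text tells. Its arguments: {"type":"object","properties":{"plan":{"type":"array","items":{"type":"object","properties":{"slide":{"type":"array","items":{"type":"number"}},"turn":{"type":"number"},"hand":{"type":"number"}}}},"grip_force":{"type":"number"}},"required":["plan"]}

```bash
ls; mkdir -p pics
cat > h.py <<'E'
import numpy as np, cv2
from bench import r
def grab(n):
    f=r.grab_frame(n); np.savez(f'{n}.npz',**{k:np.array(v) for k,v in f.items()}); return f
def load(n): return dict(np.load(f'{n}.npz'))
def world(f,u,v,d=None):
    D=f['depth'];h=D.shape[0];F=h/2/np.tan(np.radians(float(f['fovy']))/2)
    u=np.asarray(u,float);v=np.asarray(v,float)
    if d is None: d=D[np.round(v).astype(int),np.round(u).astype(int)]
    c=np.stack([(u-f['cx'])/F*d,(v-f['cy'])/F*d,d*np.ones_like(u)],-1)
    R=cv2.Rodrigues(np.array(f['rvec'],float).reshape(3,1))[0]
    return (c-np.array(f['tvec']).ravel())@R
def save(f,n): cv2.imwrite('pics/'+n+'.png',cv2.resize(f['pixels'][:,:,::-1],(800,600),interpolation=cv2.INTER_CUBIC))
E
python3 - <<'E'
from h import *
for n in('top','scene'):
    f=grab(n);save(f,n+'0');print(n,f['fovy'],f['cx'],f['cy'],f['rvec'],f['tvec'])
print(r.state())
E
```

```text
pics
top 52.39683894250429 282.419181034586 205.70099615548577 [ 2.16807554 -2.21643345  0.06283553] [1.69704421e-04 5.20331630e-01 1.40501609e+00]
scene 47.75409409563611 275.0709261084852 207.08491266624458 [ 0.98269663  2.30322632 -1.19522362] [ 0.3976046  -0.11973402  1.78630143]
{'t': 0.1, 'qpos': array([-1.20649865e+00,  4.94129461e-01,  1.34603676e+00, -1.18152298e-05,
        1.30252699e+00, -9.55008099e-02]), 'qvel': array([-0.00054822, -0.00098775, -0.00223333,  0.00059905,  0.00040995,
       -0.00112017]), 'joint_torque': array([ 1.73135468e-03, -8.83591890e+01, -3.84564686e+01, -1.63411996e-04,
        5.20432019e-03,  4.56344424e-05]), 'position': array([ 0.27724941, -0.55981506,  0.25276562]), 'orientation': array([[ 8.96140567e-01,  4.43770122e-01, -4.02767378e-04],
       [ 4.43770295e-01, -8.96139987e-01,  1.02427691e-03],
       [ 9.36075355e-05, -1.09663229e-03, -9.99999394e-01]]), 'contact_force': array([-0.56062347,  0.21176438,  0.59685693]), 'ft_torque': array([0.00985943, 0.00438365, 0.04029408]), 'grip_force': 0.0, 'grip_width': 0.995445617752777}
```

View pics/top0.png

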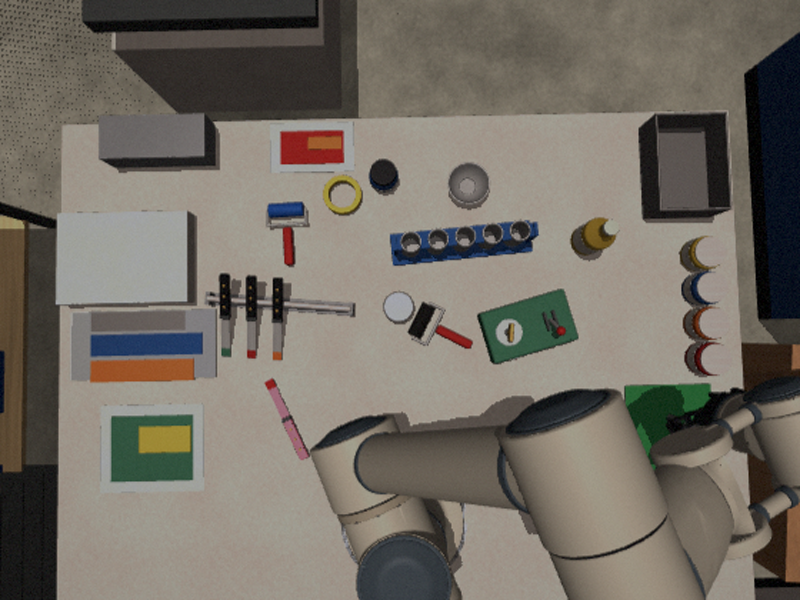

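View pics/scene0.png

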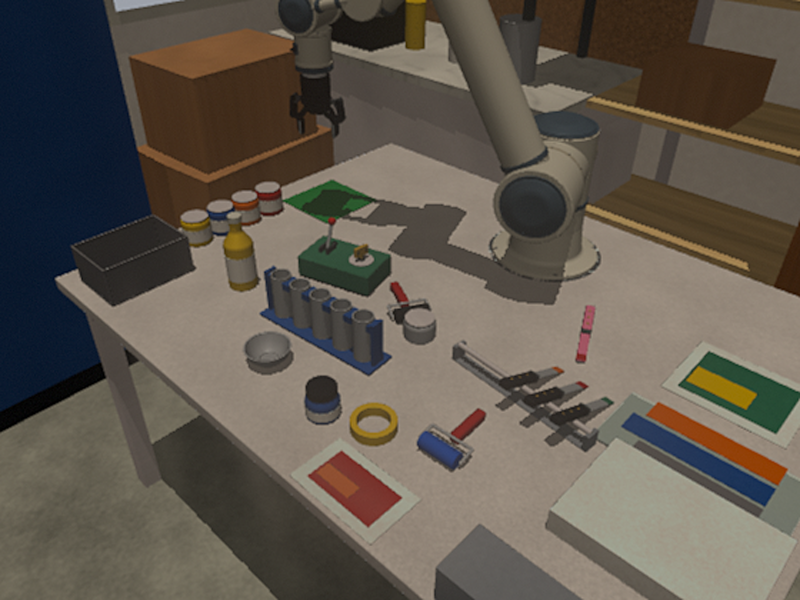

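The top view shows three black-handled knives at about (225,298), (252,298) and (278,300) on the rest bar. The pink one at (287,420) is the lookalike, so I leave it. The rack is at (465,243), the timer at (527,325) and the near brayer at (440,325). Next I take enlarged crops of both views.

Run:
```python
from h import *
T=load('top');S=load('scene')
def crop(f,x,y,w,h,W,H):
    return cv2.resize(f['pixels'][y:y+h,x:x+w,::-1],(W,H),interpolation=cv2.INTER_CUBIC)
# 400x300 tiles at 4x (100x75) 
a=np.vstack([np.hstack([crop(T,140,185,100,75,400,300),crop(T,325,195,100,75,400,300)]),np.hstack([crop(T,270,140,120,90,400,300),crop(S,310,240,133,100,400,300)])])
cv2.imwrite('pics/c1.png',a)
R=cv2.Rodrigues(T['rvec'])[0];print('top cam',-R.T@T['tvec'])
# point clouds
for n,f in(('T',T),('S',S)):
    v,u=np.mgrid[0:420,0:560];P=world(f,u,v);c=f['pixels'].astype(int)
    np.save(n+'.npy',P)
    hsv=cv2.cvtColor(f['pixels'],cv2.COLOR_RGB2HSV)
    z=P[...,2]
    blue=(hsv[...,0]>100)&(hsv[...,0]<130)&(hsv[...,1]>120)&(z>.005)&(z<.13)&(P[...,0]<0.85)&(P[...,0]>.5)
    green=(hsv[...,0]>60)&(hsv[...,0]<95)&(hsv[...,1]>80)&(z>.052)&(z<.07)
    for k,m in(('blue',blue),('green',green)):
        m=cv2.morphologyEx(m.astype(np.uint8),cv2.MORPH_OPEN,np.ones((2,2)))
        N,l,st,ce=cv2.connectedComponentsWithStats(m)
        for i in range(1,N):
            if st[i,4]>40:
                Q=P[l==i]; print(n,k,st[i],Q.mean(0).round(3),cv2.minAreaRect((Q[:,:2]*1000).astype(np.float32)),np.percentile(Q[:,2],[5,50,95]).round(3))
```

```text
top cam [ 0.43895683 -0.01034309  1.43248916]
T blue [260 126  19   8  56] [0.77  0.028 0.038] ((772.739501953125, 26.62421989440918), (22.19635581970215, 59.68328094482422), 3.701315402984619) [0.02  0.039 0.049]
T blue [189 143  24  10 216] [0.719 0.256 0.027] ((720.5800170898438, 258.72332763671875), (25.74810028076172, 78.85552978515625), 3.842665433883667) [0.    0.031 0.037]
T blue [328 157  49  24 379] [ 0.629 -0.238  0.046] ((639.2683715820312, -247.86102294921875), (69.15774536132812, 164.9107208251953), 0.8801148533821106) [0.001 0.012 0.111]
T blue [274 161  53  26 472] [ 0.614 -0.064  0.06 ] ((557.2322998046875, -80.41606903076172), (217.2734832763672, 168.49160766601562), 7.148050308227539) [0.003 0.011 0.112]
T blue [485 193   6  15  46] [ 0.519 -0.667  0.068] ((521.6953125, -667.0006103515625), (11.611154556274414, 45.613609313964844), 79.80455780029297) [0.061 0.068 0.074]
T green [ 337  204   68   51 1719] [ 0.438 -0.295  0.063] ((416.4300842285156, -214.45013427734375), (129.329345703125, 389.79791259765625), 12.05702018737793) [0.054 0.061 0.066]
S blue [   3   91   87   50 2257] [ 0.685 -1.263  0.068] ((1086.2412109375, -323.30078125), (2239.033935546875, 324.65496826171875), 66.5400161743164) [0.006 0.064 0.119]
S blue [184 218  58  32 250] [ 0.683 -0.165  0.018] ((968.8714599609375, 273.675048828125), (1280.609130859375, 157.26556396484375), 57.0616569519043) [0.004 0.007 0.011]
S blue [294 303  28  22 264] [0.735 0.264 0.03 ] ((733.7086181640625, 261.8503112792969), (23.39044189453125, 77.45094299316406), 1.1401184797286987) [0.024 0.031 0.035]
S green [210 167  63  28 597] [ 0.459 -0.28   0.059] ((447.7916564941406, -283.72320556640625), (115.82804870605469, 189.62313842773438), 15.290953636169434) [0.055 0.059 0.062]
```

View pics/c1.png

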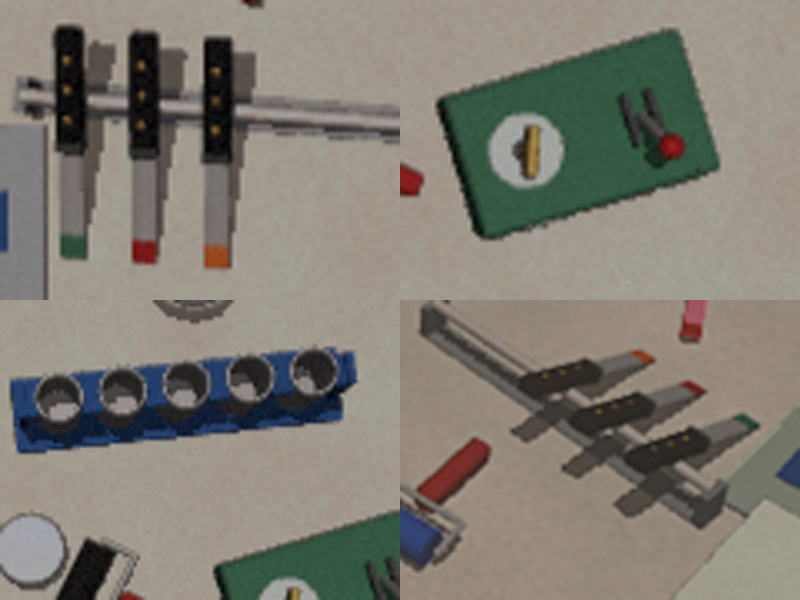

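Two tiles matter here. In the knife tile, the handle ends are at (70,28), (145,33) and (218,39) and the tips at (73,257), (144,262) and (217,267). In the others, the key is at (533,150), the ball at (672,146) and the cup rims run from (60,398) to (314,371). I convert these and check the heights by triangulating with the scene view.

```bash
cat >> h.py <<'E'
def px(x,y,ox,oy,s): return (x+.5)/s-.5+ox,(y+.5)/s-.5+oy
def plane(f,u,v,z):
    a=world(f,u,v,1.);R=cv2.Rodrigues(np.array(f['rvec'],float).reshape(3,1))[0];c=-R.T@np.array(f['tvec']).ravel()
    return c+(a-c)*(z-c[2])/(a[2]-c[2])
def tri(A,pa,B,pb):
    M=[];b=[];
    for f,p in((A,pa),(B,pb)):
        R=cv2.Rodrigues(np.array(f['rvec'],float).reshape(3,1))[0];c=-R.T@np.array(f['tvec']).ravel()
        d=world(f,*p,1.)-c;d/=np.linalg.norm(d);Q=np.eye(3)-np.outer(d,d);M.append(Q);b.append(Q@c)
    return np.linalg.lstsq(np.vstack(M),np.hstack(b),rcond=None)[0]
E
python3 - <<'E'
from h import *
T=load('top');S=load('scene')
np.set_printoptions(precision=4,suppress=True)
for i,(e,t,st) in enumerate([((70,28),(73,257),(360,117)),((145,33),(144,262),(305,86)),((218,39),(217,267),(253,52))]):
    E=plane(T,*px(*e,140,185,4),.078);t=px(*t,140,185,4);Q=plane(T,*t,.002)
    print('knife',i,'end',E,'tip',Q,'tri tip',tri(T,t,S,px(*st,310,240,3.0075)),'len',np.linalg.norm(E-Q))
C=[]
for c in[(60,98),(123,90),(186,83),(250,77),(314,71)]:
    p=plane(T,*px(*c,270,140,3.3333),.113);C.append(p);print('cup',p)
C=np.array(C);d=C[-1]-C[0];print(np.linalg.norm(d)/4,'rack yaw',np.arctan2(d[1],d[0]),C.mean(0))
k=px(133,150,325,195,4);b=px(272,146,325,195,4)
print('key',plane(T,*k,.098),tri(T,k,S,(252.3,174)),'ball',plane(T,*b,.133),tri(T,b,S,(232,154.3)))
for c in[(275,30),(318,167),(82,237),(38,100)]: print('tim',plane(T,*px(*c,325,195,4),.06))
for c in[(123+8,125),(133,178)]: print('wing',plane(T,*px(*c,325,195,4),.098))
def tile(x,y,w,h): return cv2.resize(S['pixels'][y:y+h,x:x+w,::-1],(400,300),interpolation=cv2.INTER_CUBIC)
cv2.imwrite('pics/c2.png',np.hstack([tile(205,145,80,60),tile(180,180,100,75)]))
for n,f in(('T',T),('S',S)):
    hsv=cv2.cvtColor(f['pixels'],cv2.COLOR_RGB2HSV);P=np.load(n+'.npy')
    m=(f['pixels'].max(2)<60)&(P[...,2]>.03)&(P[...,2]<.1)&(P[...,1]>.1)&(P[...,1]<.5)&(P[...,0]>.4)&(P[...,0]<.65)
    N,l,st,ce=cv2.connectedComponentsWithStats(m.astype(np.uint8))
    for i in range(1,N):
        if st[i,4]>30: Q=P[l==i];print(n,'handle',st[i],Q.mean(0),Q.min(0),Q.max(0))
E
```

```text
knife 0 end [0.5703 0.3868 0.078 ] tip [0.3858 0.4075 0.002 ] tri tip [0.3843 0.4096 0.0034] len 0.2006248478604349
knife 1 end [0.565  0.3271 0.078 ] tip [0.3803 0.3483 0.002 ] tri tip [0.3792 0.3502 0.0012] len 0.20080736696896384
knife 2 end [0.5589 0.269  0.078 ] tip [0.3748 0.2875 0.002 ] tri tip [0.3738 0.2889 0.0035] len 0.19999491878150738
cup [ 0.6284 -0.03    0.113 ]
cup [ 0.6347 -0.089   0.113 ]
cup [ 0.6399 -0.148   0.113 ]
cup [ 0.6443 -0.208   0.113 ]
cup [ 0.6486 -0.2679  0.113 ]
0.05968337889218046 rack yaw -1.4863327069049281 [ 0.6392 -0.1486  0.113 ]
key [ 0.4277 -0.2448  0.098 ] [ 0.4282 -0.2474  0.0878] ball [ 0.4287 -0.3443  0.133 ] [ 0.4293 -0.3467  0.1267]
tim [ 0.5213 -0.3689  0.06  ]
tim [ 0.4105 -0.3994  0.06  ]
tim [ 0.3588 -0.2085  0.06  ]
tim [ 0.4691 -0.1765  0.06  ]
wing [ 0.4472 -0.2439  0.098 ]
wing [ 0.4059 -0.2441  0.098 ]
T handle [132 169   2  42  66] [0.58   0.4799 0.0373] [0.5154 0.4773 0.0301] [0.6498 0.4828 0.0478]
T handle [154 192   8  32 214] [0.5204 0.3926 0.0591] [0.4712 0.3785 0.0325] [0.5696 0.4089 0.0798]
T handle [172 193   9  32 230] [0.5155 0.3331 0.0589] [0.4666 0.3195 0.0333] [0.5652 0.3482 0.0815]
T handle [191 195   7  31 201] [0.5095 0.2736 0.0599] [0.462  0.2595 0.0338] [0.5577 0.2878 0.0812]
S handle [349 260  28  13 192] [0.5237 0.279  0.0594] [0.466  0.2409 0.0322] [0.5666 0.2927 0.0773]
S handle [367 271  28  15 207] [0.5299 0.3381 0.0596] [0.473  0.3016 0.0334] [0.5741 0.3516 0.0763]
S handle [385 283  28  15 215] [0.5354 0.3975 0.0596] [0.4776 0.3677 0.0352] [0.5781 0.4109 0.0778]
```

View pics/c2.png

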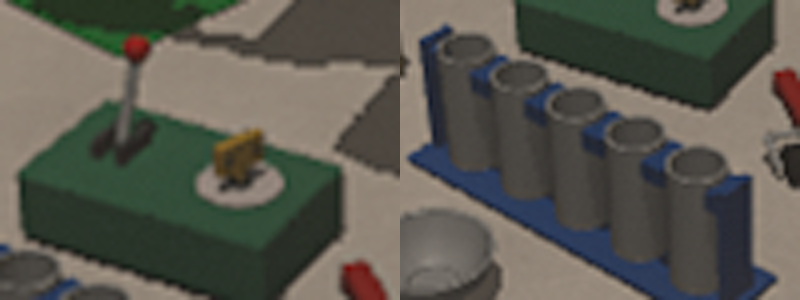

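The timer tile shows the ball at (136,47) and the key at (238,155), and the rack tile shows the cup rims. Measured heights fit the text: tips about 2 mm, key about 88 mm, ball about 127 mm, knife length 200 mm and cup pitch 60 mm. Next I plan the first knife, the innermost one with the orange tip.

```bash
cat >> h.py <<'E'
def to(*targets):
    s=r.state();p=s['position'];R=s['orientation'];y0=np.arctan2(R[1,0],R[0,0])
    print('t',s['t'],'p',p.round(4),'yaw',round(y0,3),'q6',round(s['qpos'][5],2),'F',s['contact_force'].round(1),'w',round(s['grip_width']*85.4,1))
    for x,y,z,w in targets:
        print([x,y,z,w],'slide',(R.T@(np.array([x,y,z])-p)*1000).round(1),'turn',round((y0-w+np.pi)%(2*np.pi)-np.pi,3))
E
python3 - <<'E'
from h import *
T=load('top');S=load('scene')
for c,s in[((60,98),(298,165)),((186,83),(177,105)),((314,71),(67,48))]:
    print(tri(T,px(*c,270,140,3.3333),S,px(*s,180,180,4)))
to((.543,.272,.253,-.112),(.543,.272,.110,-.112),(.543,.272,.067,-.112))
E
```

```text
[ 0.62973445 -0.03079563  0.10846034]
[ 0.64122435 -0.14916316  0.10956856]
[ 0.649937   -0.26936792  0.11018828]
t 0.1 p [ 0.2772 -0.5598  0.2528] yaw 0.46 q6 -0.1 F [-0.6  0.2  0.6] w 85.0
[0.543, 0.272, 0.253, -0.112] slide [ 6.073e+02 -6.275e+02  5.000e-01] turn 0.572
[0.543, 0.272, 0.11, -0.112] slide [ 607.3 -627.3  143.5] turn 0.572
[0.543, 0.272, 0.067, -0.112] slide [ 607.3 -627.3  186.5] turn 0.572
```

Call:
{"name": "send_rows", "arguments": {"plan": [{"slide":[607,-627,0],"turn":0.572,"hand":45},{"slide":[607,-627,0],"turn":0.572,"hand":45},{"slide":[607,-627,0],"turn":0.572,"hand":45},{"slide":[607,-627,0],"turn":0.572,"hand":45},{"slide":[607,-627,0],"turn":0.572,"hand":45},{"slide":[607,-627,0],"turn":0.572,"hand":45},{"slide":[607,-627,0],"turn":0.572,"hand":45},{"slide":[607,-627,0],"turn":0.572,"hand":45},{"slide":[607,-627,0],"turn":0.572,"hand":45},{"slide":[607,-627,0],"turn":0.572,"hand":45},{"slide":[607,-627,0],"turn":0.572,"hand":45},{"slide":[607,-627,0],"turn":0.572,"hand":45}], "grip_force": 20}}

```text
t: 1.1
position: [0.4288, -0.0844, 0.2533]
orientation: [[0.994, -0.112, 0.0], [-0.112, -0.994, 0.0], [0.0, -0.0, -1.0]]
contact_force: [2.0, -0.5, -0.3]
grip_width: 0.529
grip_force: 0.0
```

```bash
python3 -c "
from h import *
to((.543,.272,.253,-.112),(.543,.272,.110,-.112),(.543,.272,.067,-.112))"
```

```text
t 1.1 p [ 0.4288 -0.0844  0.2533] yaw -0.112 q6 1.35 F [ 2.  -0.5 -0.3] w 45.2
[0.543, 0.272, 0.253, -0.112] slide [ 7.34e+01 -3.67e+02  3.00e-01] turn -0.0
[0.543, 0.272, 0.11, -0.112] slide [  73.4 -367.   143.3] turn -0.0
[0.543, 0.272, 0.067, -0.112] slide [  73.4 -367.   186.3] turn -0.0
```

Call:
{"name": "send_rows", "arguments": {"plan": [{"slide":[73,-367,0],"turn":0,"hand":45},{"slide":[73,-367,0],"turn":0,"hand":45},{"slide":[73,-367,0],"turn":0,"hand":45},{"slide":[73,-367,0],"turn":0,"hand":45},{"slide":[73,-367,0],"turn":0,"hand":45},{"slide":[73,-367,0],"turn":0,"hand":45},{"slide":[73,-367,0],"turn":0,"hand":45},{"slide":[73,-367,0],"turn":0,"hand":45},{"slide":[73,-367,0],"turn":0,"hand":45},{"slide":[73,-367,60],"turn":0,"hand":45},{"slide":[73,-367,100],"turn":0,"hand":45},{"slide":[73,-367,100],"turn":0,"hand":45}]}}

```text
t: 2.1
position: [0.5402, 0.2701, 0.1483]
orientation: [[0.994, -0.111, -0.005], [-0.111, -0.994, -0.002], [-0.005, 0.003, -1.0]]
contact_force: [-0.6, -0.1, -1.3]
grip_width: 0.527
grip_force: 0.0
```

```bash
python3 -c "
from h import *
f=grab('top')
P=world(f,*np.meshgrid(np.arange(560),np.arange(420)))
to((.543,.272,.110,-.112),(.543,.272,.067,-.112))
cv2.imwrite('pics/c3.png',cv2.resize(f['pixels'][160:280,120:280,::-1],(800,600),interpolation=cv2.INTER_CUBIC))"
```

```text
t 2.15 p [0.5394 0.2694 0.1469] yaw -0.111 q6 2.05 F [-1.9 -1.8 -3.7] w 45.3
[0.543, 0.272, 0.11, -0.112] slide [ 3.5 -3.1 36.9] turn 0.001
[0.543, 0.272, 0.067, -0.112] slide [ 3.9 -3.2 79.9] turn 0.001
```

View pics/c3.png

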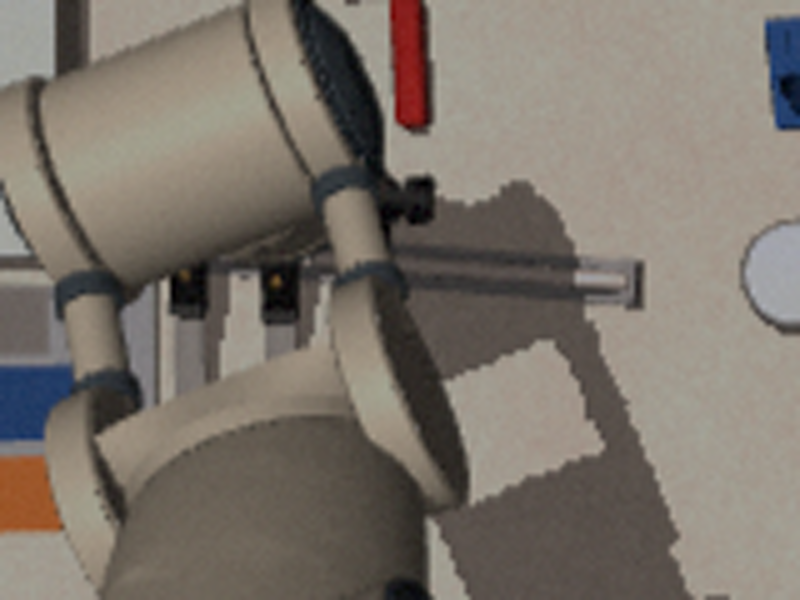

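The arm hides the gripper in the top view, so I descend using the measured numbers.

Call:
{"name": "send_rows", "arguments": {"plan": [{"slide":[1,-1,0],"turn":0,"hand":45},{"slide":[1,-1,25],"turn":0,"hand":45},{"slide":[1,-1,50],"turn":0,"hand":45},{"slide":[1,-1,50],"turn":0,"hand":45},{"slide":[1,-1,50],"turn":0,"hand":45}]}}

```text
t: 2.57
position: [0.5439, 0.271, 0.1044]
orientation: [[0.994, -0.112, -0.0], [-0.112, -0.994, 0.0], [-0.0, -0.0, -1.0]]
contact_force: [0.5, -0.3, 0.4]
grip_width: 0.527
grip_force: 0.0
```

```bash
python3 -c "
from h import *
f=grab('scene')
to((.543,.272,.067,-.112))
cv2.imwrite('pics/c4.png',cv2.resize(f['pixels'][180:300,320:480,::-1],(800,600),interpolation=cv2.INTER_CUBIC))"
```

```text
t 2.6167 p [0.5445 0.2712 0.1052] yaw -0.112 q6 2.05 F [-0.3  0.5 -0.2] w 45.0
[0.543, 0.272, 0.067, -0.112] slide [-1.7 -0.6 38.2] turn -0.0
```

View pics/c4.png

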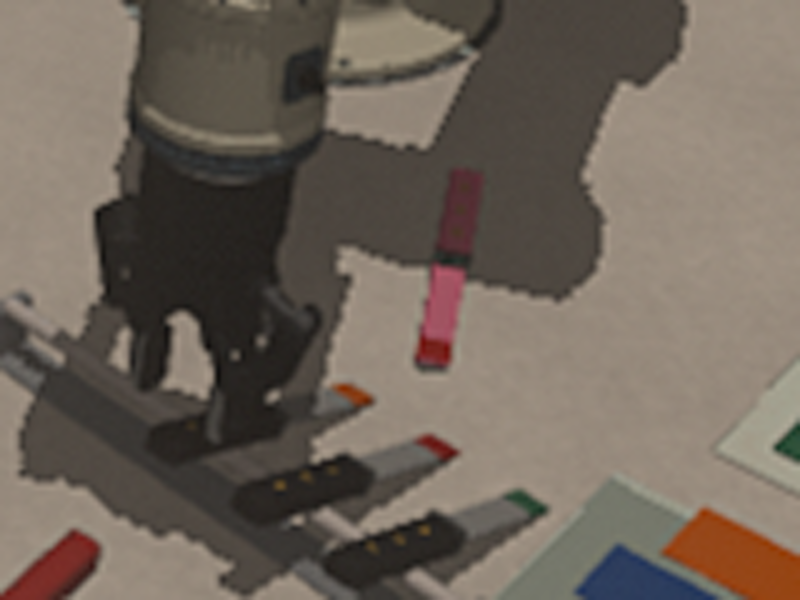

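The fingers straddle the orange-tipped knife's handle end cleanly. I descend, grip at 20 N, then lift to see whether the knife swings down by itself.

Call:
{"name": "send_rows", "arguments": {"plan": [{"slide":[-1,0,20],"turn":0,"hand":45},{"slide":[-1,0,38],"turn":0,"hand":45},{"slide":[-1,0,38],"turn":0,"hand":45},{"slide":[-1,0,38],"turn":0,"hand":10},{"slide":[-1,0,38],"turn":0,"hand":10},{"slide":[-1,0,38],"turn":0,"hand":10},{"slide":[-1,0,38],"turn":0,"hand":10},{"slide":[-1,0,38],"turn":0,"hand":10},{"slide":[-1,0,38],"turn":0,"hand":10}], "grip_force": 20}}

```text
t: 3.37
position: [0.5437, 0.2714, 0.0668]
orientation: [[0.994, -0.112, 0.003], [-0.112, -0.994, 0.001], [0.003, -0.001, -1.0]]
contact_force: [1.5, 0.2, 8.2]
grip_width: 0.249
grip_force: 25.2
```

Call:
{"name": "send_rows", "arguments": {"plan": [{"slide":[0,0,-15],"turn":0,"hand":10},{"slide":[0,0,-30],"turn":0,"hand":10},{"slide":[0,0,-60],"turn":0,"hand":10},{"slide":[0,0,-90],"turn":0,"hand":10},{"slide":[0,0,-120],"turn":0,"hand":10},{"slide":[0,0,-150],"turn":0,"hand":10},{"slide":[0,0,-180],"turn":0,"hand":10},{"slide":[0,0,-180],"turn":0,"hand":10},{"slide":[0,0,-180],"turn":0,"hand":10}]}}

```text
t: 4.12
position: [0.5433, 0.2714, 0.2476]
orientation: [[0.994, -0.112, 0.004], [-0.112, -0.994, 0.001], [0.004, -0.002, -1.0]]
contact_force: [0.2, -0.5, -1.6]
grip_width: 0.251
grip_force: 24.1
```

```bash
python3 -c "
from h import *
f=grab('scene')
to((.643,-.20,.33,0.085))
cv2.imwrite('pics/c5.png',cv2.resize(f['pixels'][140:290,320:480,::-1],(640,600),interpolation=cv2.INTER_CUBIC))"
```

```text
t 4.1667 p [0.5425 0.2711 0.2459] yaw -0.112 q6 2.05 F [-0.9  0.8 -1.2] w 21.5
[0.643, -0.2, 0.33, 0.085] slide [152.6 456.8 -84.2] turn -0.197
```

View pics/c5.png

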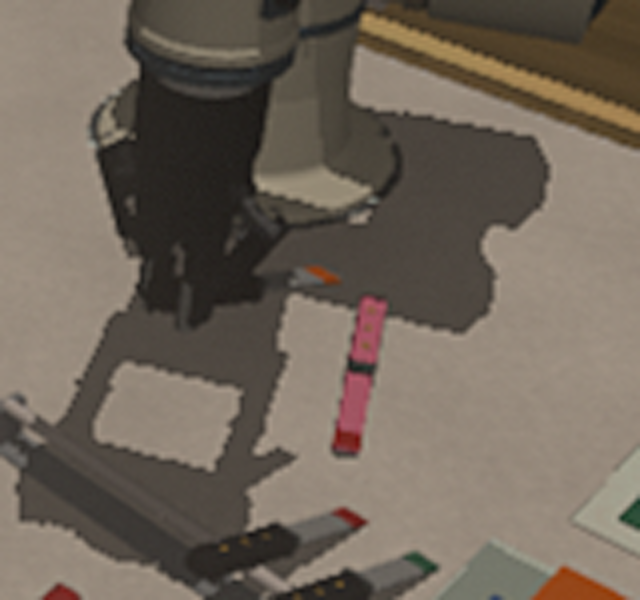

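As I expected, the grip holds the knife rigidly at about 20°. I'll pivot it in the grip: catch the blade tip on the inner wall of a cup and carry the handle over in an arc. First I stage the tip above the middle cup.

```bash
python3 -c "
from h import *
to((.8138,-.1337,.246,.085),(.8138,-.1337,.211,.085))"
```

```text
t 4.1667 p [0.5425 0.2711 0.2459] yaw -0.112 q6 2.05 F [-0.9  0.8 -1.2] w 21.5
[0.8138, -0.1337, 0.246, 0.085] slide [314.9 371.9   0. ] turn -0.197
[0.8138, -0.1337, 0.211, 0.085] slide [314.8 371.9  35. ] turn -0.197
```

Call:
{"name": "send_rows", "arguments": {"plan": [{"slide":[26,31,0],"turn":-0.02,"hand":10},{"slide":[52,62,0],"turn":-0.04,"hand":10},{"slide":[79,93,0],"turn":-0.06,"hand":10},{"slide":[105,124,0],"turn":-0.08,"hand":10},{"slide":[131,155,0],"turn":-0.1,"hand":10},{"slide":[157,186,0],"turn":-0.12,"hand":10},{"slide":[184,217,0],"turn":-0.14,"hand":10},{"slide":[210,248,0],"turn":-0.16,"hand":10},{"slide":[236,279,0],"turn":-0.18,"hand":10},{"slide":[262,310,0],"turn":-0.197,"hand":10},{"slide":[289,341,0],"turn":-0.197,"hand":10},{"slide":[315,372,0],"turn":-0.197,"hand":10}]}}

```text
t: 5.17
position: [0.8141, -0.1356, 0.2432]
orientation: [[0.996, 0.085, -0.003], [0.085, -0.996, 0.001], [-0.003, -0.001, -1.0]]
contact_force: [0.4, 0.3, -0.4]
grip_width: 0.254
grip_force: 24.0
```

Call:
{"name": "send_rows", "arguments": {"plan": [{"slide":[0,0,10],"turn":0,"hand":10},{"slide":[0,0,35],"turn":0,"hand":10},{"slide":[0,0,35],"turn":0,"hand":10},{"slide":[0,0,35],"turn":0,"hand":10},{"slide":[0,0,35],"turn":0,"hand":10}]}}

```text
t: 5.58
position: [0.8138, -0.1334, 0.2105]
orientation: [[0.996, 0.085, -0.001], [0.085, -0.996, 0.0], [-0.001, -0.0, -1.0]]
contact_force: [-0.6, 0.4, -0.6]
grip_width: 0.253
grip_force: 24.0
```

```bash
cat >> h.py <<'E'
def rackf(P,c=(.6405,-.1485),w=.085):
    P=np.asarray(P)-np.array([*c,0]);x=np.array([np.cos(w),np.sin(w)]);y=np.array([-x[1],x[0]])
    return np.stack([P[...,:2]@x,P[...,:2]@y,P[...,2]],-1)
E
python3 - <<'E'
from h import *
np.set_printoptions(precision=3,suppress=True)
to()
for n in('top','scene'):
    f=grab(n);P=world(f,*np.meshgrid(np.arange(560),np.arange(420)));Q=rackf(P)
    hsv=cv2.cvtColor(f['pixels'],cv2.COLOR_RGB2HSV)
    o=(hsv[...,0]<20)&(hsv[...,1]>140)&(Q[...,2]>.12)&(abs(Q[...,1])<.06)&(abs(Q[...,0])<.1)
    print(n,'orange',o.sum(),Q[o].mean(0),Q[o].min(0),Q[o].max(0))
    m=(Q[...,2]>.12)&(Q[...,2]<.24)&(abs(Q[...,1])<.03)&(Q[...,0]>-.05)&(Q[...,0]<.13)
    q=Q[m]
    if len(q)>10: print(len(q),'pitch',np.arctan(np.polyfit(q[:,0],q[:,2],1)),q.min(0),q.max(0))
    v,u=np.nonzero(o);print(u.min(),u.max(),v.min(),v.max())
f=load('scene');cv2.imwrite('pics/c6.png',cv2.resize(f['pixels'][130:280,170:330,::-1],(640,600),interpolation=cv2.INTER_CUBIC))
E
```

```text
t 5.5833 p [ 0.814 -0.133  0.21 ] yaw 0.085 q6 1.25 F [-0.6  0.4 -0.6] w 21.6<stdin>:8: RuntimeWarning: Mean of empty slice.
  ret = um.true_divide(
Traceback (most recent call last):
ValueError: zero-size array to reduction operation minimum which has no identity
```

```bash
cat >> h.py <<'E'
def hand(lo,hi,c=(.6405,-.1485)):
    for n in('top','scene'):
        f=grab(n);P=world(f,*np.meshgrid(np.arange(560),np.arange(420)));Q=rackf(P,c)
        hsv=cv2.cvtColor(f['pixels'],cv2.COLOR_RGB2HSV)
        o=(hsv[...,0]>=lo)&(hsv[...,0]<=hi)&(hsv[...,1]>110)&(Q[...,2]>.1)&(abs(Q[...,1])<.06)&(abs(Q[...,0])<.1)
        if o.any(): v,u=np.nonzero(o);print(n,'tip',o.sum(),np.median(Q[o],0),Q[o].min(0),Q[o].max(0),u.min(),u.max(),v.min(),v.max())
        m=(Q[...,2]>.12)&(Q[...,2]<.24)&(abs(Q[...,1])<.03)&(Q[...,0]>-.05)&(Q[...,0]<.13)
        q=Q[m]
        if len(q)>10: print(n,len(q),'pitch',np.arctan(np.polyfit(q[:,0],q[:,2],1)),q.min(0),q.max(0))
E
python3 - <<'E'
from h import *
np.set_printoptions(precision=3,suppress=True)
hand(0,20)
a=cv2.resize(load('top')['pixels'][120:220,270:400,::-1],(400,308))
f=load('scene');cv2.imwrite('pics/c6.png',np.hstack([cv2.resize(f['pixels'][130:247,170:330,::-1],(400,308),interpolation=cv2.INTER_CUBIC),a]))
E
```

```text
top 45 pitch [0.301 0.158] [ 0.113 -0.011  0.19 ] [0.13  0.011 0.203]
scene tip 21 [ 0.019 -0.002  0.152] [ 0.008 -0.022  0.147] [0.073 0.012 0.521] 188 223 78 198
scene 167 pitch [0.374 0.143] [ 0.008 -0.01   0.147] [0.13  0.015 0.2  ]
```

View pics/c6.png

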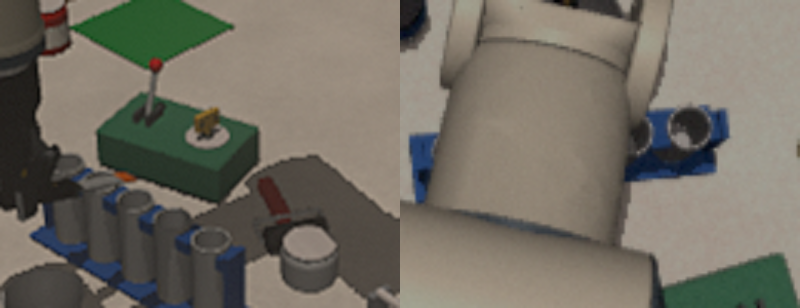

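The tip (orange at (125,177)) is just above the middle cup's mouth, at rack x ≈ +6 mm and z ≈ 146 mm. The distance from tip to grip is about 178 mm. I lower the tip just inside, move it against the near wall and start the arc.

Call:
{"name": "send_rows", "arguments": {"plan": [{"slide":[-16,0,0],"turn":0,"hand":10},{"slide":[-16,0,20],"turn":0,"hand":10},{"slide":[-16,0,40],"turn":0,"hand":10},{"slide":[-16,0,40],"turn":0,"hand":10},{"slide":[-20,0,40],"turn":0,"hand":10},{"slide":[-24,0,40],"turn":0,"hand":10},{"slide":[-27,0,34],"turn":0,"hand":10},{"slide":[-31,0,26],"turn":0,"hand":10},{"slide":[-35,0,18],"turn":0,"hand":10},{"slide":[-42,0,10],"turn":0,"hand":10},{"slide":[-48,0,2],"turn":0,"hand":10},{"slide":[-55,0,-6],"turn":0,"hand":10}]}}

```text
t: 6.73
position: [0.7605, -0.1386, 0.2196]
orientation: [[0.996, 0.085, 0.006], [0.085, -0.996, -0.001], [0.006, 0.001, -1.0]]
contact_force: [6.5, 1.3, 3.6]
grip_width: 0.252
grip_force: 25.2
```

Run:
```python
from h import *
np.set_printoptions(precision=3,suppress=True)
to();print(rackf(r.state()['position']))
hand(0,20)
```

```text
t 6.7333 p [ 0.76  -0.139  0.22 ] yaw 0.085 q6 1.23 F [6.5 1.3 3.6] w 21.5
[ 0.12 -0.    0.22]
top tip 16 [0.087 0.    0.202] [ 0.073 -0.005  0.183] [0.099 0.02  0.343] 323 327 119 136
top 181 pitch [0.676 0.127] [ 0.054 -0.015  0.17 ] [0.117 0.025 0.239]
scene tip 10 [-0.004  0.01   0.115] [-0.015 -0.02   0.106] [0.087 0.033 0.536] 202 229 65 206
scene 209 pitch [0.699 0.117] [ 0.004 -0.028  0.12 ] [0.13  0.028 0.24 ]
```

The pitch is now 0.69 rad as planned, with about 7 N at the tip. I continue the arc.

Call:
{"name": "send_rows", "arguments": {"plan": [{"slide":[-12,0,-10],"turn":0,"hand":10},{"slide":[-25,0,-20],"turn":0,"hand":10},{"slide":[-40,0,-27],"turn":0,"hand":10},{"slide":[-55,0,-33],"turn":0,"hand":10},{"slide":[-72,0,-37],"turn":0,"hand":10},{"slide":[-88,0,-40],"turn":0,"hand":10},{"slide":[-106,0,-41],"turn":0,"hand":10},{"slide":[-123,0,-42],"turn":0,"hand":10},{"slide":[-137,0,-42],"turn":0,"hand":10},{"slide":[-137,0,-42],"turn":0,"hand":10}]}}

```text
t: 7.67
position: [0.6207, -0.1503, 0.2592]
orientation: [[0.996, 0.084, -0.0], [0.084, -0.996, -0.0], [-0.0, 0.0, -1.0]]
contact_force: [0.7, 0.1, 0.1]
grip_width: 0.256
grip_force: 28.8
```

Run:
```python
from h import *
np.set_printoptions(precision=3,suppress=True)
to();print(rackf(r.state()['position']))
f=grab('scene')
cv2.imwrite('pics/c7.png',cv2.resize(f['pixels'][120:240,150:310,::-1],(480,360),interpolation=cv2.INTER_CUBIC))
P=world(f,*np.meshgrid(np.arange(560),np.arange(420)));Q=rackf(P)
m=(Q[...,2]>.118)&(Q[...,2]<.24)&(abs(Q[...,1])<.02)&(abs(Q[...,0])<.05);q=Q[m]
for z in np.arange(.12,.24,.01):
    s=q[abs(q[:,2]-z)<.005]
    if len(s):print(z.round(2),len(s),np.median(s,0))
```

```text
t 7.6667 p [ 0.621 -0.15   0.259] yaw 0.084 q6 1.16 F [0.7 0.1 0.1] w 21.9
[-0.02  -0.     0.259]
0.12 12 [-0.01   0.006  0.121]
0.13 13 [-0.011  0.001  0.129]
0.14 14 [-0.011  0.001  0.139]
0.15 15 [-0.01   0.     0.151]
0.16 16 [-0.01   0.004  0.16 ]
0.17 14 [-0.012  0.005  0.168]
0.18 20 [-0.006  0.007  0.18 ]
0.19 25 [-0.005  0.008  0.189]
0.2 26 [-0.006  0.009  0.2  ]
0.21 20 [-0.005  0.007  0.21 ]
0.22 24 [-0.006  0.007  0.219]
0.23 24 [-0.005  0.01   0.23 ]
```

View pics/c7.png

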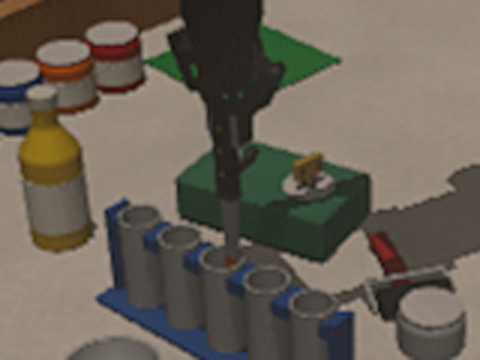

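The knife stands vertical with its tip in the middle cup. I centre it, lower it, release and rise.

Call:
{"name": "send_rows", "arguments": {"plan": [{"slide":[9,0,0],"turn":0,"hand":10},{"slide":[18,0,10],"turn":0,"hand":10},{"slide":[18,0,30],"turn":0,"hand":10},{"slide":[18,0,50],"turn":0,"hand":10},{"slide":[18,0,62],"turn":0,"hand":10},{"slide":[18,0,62],"turn":0,"hand":10},{"slide":[18,0,62],"turn":0,"hand":45},{"slide":[18,0,62],"turn":0,"hand":45},{"slide":[18,0,62],"turn":0,"hand":45},{"slide":[18,0,32],"turn":0,"hand":45},{"slide":[18,0,-10],"turn":0,"hand":45},{"slide":[18,0,-40],"turn":0,"hand":45}]}}

```text
t: 8.72
position: [0.641, -0.1487, 0.302]
orientation: [[0.996, 0.085, 0.002], [0.085, -0.996, -0.001], [0.002, 0.001, -1.0]]
contact_force: [0.6, -0.8, 1.2]
grip_width: 0.526
grip_force: 0.0
```

Run:
```python
from h import *
np.set_printoptions(precision=3,suppress=True)
f=grab('scene')
P=world(f,*np.meshgrid(np.arange(560),np.arange(420)));Q=rackf(P)
m=(Q[...,2]>.118)&(Q[...,2]<.24)&(abs(Q[...,1])<.025)&(abs(Q[...,0])<.05);q=Q[m]
for z in np.arange(.12,.24,.02):
    s=q[abs(q[:,2]-z)<.01]
    if len(s):print(z.round(2),len(s),np.median(s,0))
# other knives
d=f['pixels'].max(2)<60
m=d&(P[...,2]>.03)&(P[...,2]<.1)&(P[...,1]>.1)&(P[...,1]<.5)&(P[...,0]>.4)&(P[...,0]<.65)
N,l,st,ce=cv2.connectedComponentsWithStats(m.astype(np.uint8))
for i in range(1,N):
    if st[i,4]>30:print('handle',st[i],P[l==i].mean(0))
# K2: end .565,.3271
e=np.array([.565,.3271]);u=np.array([.994,-.112]);g=e-.016*u;print(g)
to((.548,.329,.25,-.112),(.548,.329,.1,-.112))
```

```text
0.12 29 [0.016 0.008 0.124]
0.14 40 [0.018 0.009 0.139]
0.16 49 [0.019 0.011 0.161]
0.18 42 [0.019 0.009 0.18 ]
0.2 54 [0.019 0.008 0.201]
0.22 14 [0.014 0.004 0.211]
handle [367 271  28  15 207] [0.53  0.338 0.059]
handle [385 283  28  15 215] [0.536 0.398 0.06 ]
[0.549 0.329]
t 8.7667 p [ 0.643 -0.149  0.308] yaw 0.085 q6 1.17 F [0.6 0.1 7.1] w 45.0
[0.548, 0.329, 0.25, -0.112] slide [ -54.7 -484.9   55.7] turn 0.197
[0.548, 0.329, 0.1, -0.112] slide [ -56.2 -485.5  205.6] turn 0.197
```

Knife 1 is standing, with its top at about 212 mm. Next is the red-tipped knife.

Call:
{"name": "send_rows", "arguments": {"plan": [{"slide":[-4,-35,0],"turn":0.02,"hand":45},{"slide":[-9,-75,0],"turn":0.05,"hand":45},{"slide":[-13,-115,0],"turn":0.1,"hand":45},{"slide":[-18,-155,5],"turn":0.15,"hand":45},{"slide":[-22,-195,10],"turn":0.197,"hand":45},{"slide":[-27,-235,15],"turn":0.197,"hand":45},{"slide":[-32,-275,20],"turn":0.197,"hand":45},{"slide":[-36,-315,25],"turn":0.197,"hand":45},{"slide":[-41,-355,30],"turn":0.197,"hand":45},{"slide":[-45,-395,35],"turn":0.197,"hand":45},{"slide":[-50,-435,45],"turn":0.197,"hand":45},{"slide":[-55,-474,50],"turn":0.197,"hand":45}]}}

```text
t: 9.77
position: [0.545, 0.3212, 0.2486]
orientation: [[0.994, -0.112, 0.001], [-0.112, -0.994, 0.001], [0.001, -0.001, -1.0]]
contact_force: [0.4, -0.7, 0.7]
grip_width: 0.526
grip_force: 0.0
```

Call:
{"name": "send_rows", "arguments": {"plan": [{"slide":[0,-11,0],"turn":0,"hand":45},{"slide":[0,-11,30],"turn":0,"hand":45},{"slide":[0,-11,70],"turn":0,"hand":45},{"slide":[0,-11,110],"turn":0,"hand":45},{"slide":[0,-11,140],"turn":0,"hand":45},{"slide":[0,-11,140],"turn":0,"hand":45},{"slide":[0,-11,140],"turn":0,"hand":45}]}}

```text
t: 10.35
position: [0.5468, 0.3298, 0.1085]
orientation: [[0.994, -0.112, -0.001], [-0.112, -0.994, -0.001], [-0.001, 0.001, -1.0]]
contact_force: [0.1, 0.7, -0.0]
grip_width: 0.524
grip_force: 0.0
```

Run:
```python
from h import *
to((.548,.329,.067,-.112))
```

```text
t 10.35 p [0.5468 0.3298 0.1085] yaw -0.112 q6 2.13 F [ 0.1  0.7 -0. ] w 44.8
[0.548, 0.329, 0.067, -0.112] slide [ 1.3  0.6 41.5] turn -0.0
```

Call:
{"name": "send_rows", "arguments": {"plan": [{"slide":[2,0,20],"turn":0,"hand":45},{"slide":[2,0,41],"turn":0,"hand":45},{"slide":[2,0,41],"turn":0,"hand":45},{"slide":[2,0,41],"turn":0,"hand":10},{"slide":[2,0,41],"turn":0,"hand":10},{"slide":[2,0,41],"turn":0,"hand":10},{"slide":[2,0,41],"turn":0,"hand":10},{"slide":[2,0,41],"turn":0,"hand":10},{"slide":[2,0,30],"turn":0,"hand":10},{"slide":[2,0,0],"turn":0,"hand":10},{"slide":[2,0,-35],"turn":0,"hand":10},{"slide":[2,0,-70],"turn":0,"hand":10}]}}

```text
t: 11.35
position: [0.5484, 0.3296, 0.1807]
orientation: [[0.994, -0.112, -0.0], [-0.112, -0.994, -0.0], [-0.0, 0.0, -1.0]]
contact_force: [0.6, -0.3, -1.0]
grip_width: 0.252
grip_force: 24.9
```

Call:
{"name": "send_rows", "arguments": {"plan": [{"slide":[0,0,-35],"turn":0,"hand":10},{"slide":[0,0,-70],"turn":0,"hand":10},{"slide":[0,0,-70],"turn":0,"hand":10}]}}

```text
t: 11.6
position: [0.5511, 0.331, 0.2571]
orientation: [[0.994, -0.112, 0.01], [-0.112, -0.994, 0.005], [0.01, -0.006, -1.0]]
contact_force: [1.7, 0.4, 0.2]
grip_width: 0.253
grip_force: 25.0
```

Run:
```python
from h import *
# cup y=-.03 : (.629,-.0304); 
c=np.array([.6295,-.0302]);g=c+.168*np.array([.996,.085]);print(g)
to((*g,.25,.085),(*g,.21,.085))
```

```text
[ 0.796828 -0.01592 ]
t 11.6 p [0.5511 0.331  0.2571] yaw -0.112 q6 2.13 F [1.7 0.4 0.2] w 21.6
[np.float64(0.796828), np.float64(-0.015919999999999997), 0.25, 0.085] slide [282.9 317.3   7.9] turn -0.197
[np.float64(0.796828), np.float64(-0.015919999999999997), 0.21, 0.085] slide [282.5 317.5  47.9] turn -0.197
```

Call:
{"name": "send_rows", "arguments": {"plan": [{"slide":[26,29,0],"turn":-0.02,"hand":10},{"slide":[52,58,0],"turn":-0.04,"hand":10},{"slide":[78,87,0],"turn":-0.07,"hand":10},{"slide":[104,116,0],"turn":-0.1,"hand":10},{"slide":[130,145,0],"turn":-0.13,"hand":10},{"slide":[156,174,0],"turn":-0.16,"hand":10},{"slide":[182,203,0],"turn":-0.197,"hand":10},{"slide":[208,232,0],"turn":-0.197,"hand":10},{"slide":[234,261,0],"turn":-0.197,"hand":10},{"slide":[260,290,0],"turn":-0.197,"hand":10},{"slide":[284,317,0],"turn":-0.197,"hand":10},{"slide":[284,317,15],"turn":-0.197,"hand":10}]}}

```text
t: 12.6
position: [0.7992, -0.0237, 0.2367]
orientation: [[0.997, 0.08, 0.007], [0.08, -0.997, -0.002], [0.006, 0.003, -1.0]]
contact_force: [1.2, -0.3, 0.2]
grip_width: 0.253
grip_force: 25.0
```

Call:
{"name": "send_rows", "arguments": {"plan": [{"slide":[0,0,15],"turn":0,"hand":10},{"slide":[0,0,25],"turn":0,"hand":10},{"slide":[0,0,25],"turn":0,"hand":10},{"slide":[0,0,25],"turn":0,"hand":10}]}}

```text
t: 12.93
position: [0.7952, -0.0165, 0.2087]
orientation: [[0.996, 0.085, -0.001], [0.085, -0.996, 0.0], [-0.001, -0.0, -1.0]]
contact_force: [0.4, 1.0, -0.2]
grip_width: 0.253
grip_force: 24.9
```

Run:
```python
from h import *
np.set_printoptions(precision=3,suppress=True)
to();c=(.6295,-.0302);print(rackf(r.state()['position'],c))
hand(0,8,c)
```

```text
t 12.9333 p [ 0.795 -0.017  0.209] yaw 0.085 q6 1.39 F [ 0.4  1.  -0.2] w 21.6
[ 0.166 -0.     0.209]
top 80 pitch [0.353 0.149] [ 0.101 -0.011  0.181] [0.13  0.011 0.206]
scene tip 18 [0.007 0.    0.145] [-0.002 -0.009  0.141] [0.017 0.01  0.149] 249 256 210 213
scene 192 pitch [0.378 0.141] [-0.002 -0.013  0.14 ] [0.13  0.015 0.197]
```

Same situation as before, with the tip at rack x −4 mm and z 140 mm. I repeat the arc.

Call:
{"name": "send_rows", "arguments": {"plan": [{"slide":[-6,0,0],"turn":0,"hand":10},{"slide":[-6,0,17],"turn":0,"hand":10},{"slide":[-6,0,35],"turn":0,"hand":10},{"slide":[-6,0,35],"turn":0,"hand":10},{"slide":[-10,0,35],"turn":0,"hand":10},{"slide":[-14,0,35],"turn":0,"hand":10},{"slide":[-17,0,30],"turn":0,"hand":10},{"slide":[-21,0,22],"turn":0,"hand":10},{"slide":[-25,0,15],"turn":0,"hand":10},{"slide":[-32,0,7],"turn":0,"hand":10},{"slide":[-38,0,-1],"turn":0,"hand":10},{"slide":[-45,0,-9],"turn":0,"hand":10}]}}

```text
t: 14.03
position: [0.752, -0.0206, 0.2203]
orientation: [[0.996, 0.085, 0.006], [0.085, -0.996, 0.0], [0.006, 0.0, -1.0]]
contact_force: [6.6, 2.7, 4.2]
grip_width: 0.252
grip_force: 26.7
```

Call:
{"name": "send_rows", "arguments": {"plan": [{"slide":[-13,0,-10],"turn":0,"hand":10},{"slide":[-26,0,-20],"turn":0,"hand":10},{"slide":[-41,0,-27],"turn":0,"hand":10},{"slide":[-56,0,-34],"turn":0,"hand":10},{"slide":[-73,0,-38],"turn":0,"hand":10},{"slide":[-90,0,-41],"turn":0,"hand":10},{"slide":[-107,0,-42],"turn":0,"hand":10},{"slide":[-125,0,-43],"turn":0,"hand":10},{"slide":[-139,0,-43],"turn":0,"hand":10},{"slide":[-139,0,-43],"turn":0,"hand":10}]}}

```text
t: 14.87
position: [0.6102, -0.0326, 0.262]
orientation: [[0.996, 0.085, 0.001], [0.085, -0.996, -0.0], [0.001, 0.0, -1.0]]
contact_force: [1.0, 0.6, -1.2]
grip_width: 0.253
grip_force: 29.8
```

```bash
cat >> h.py <<'E'
def stand(c):
    f=grab('scene');P=world(f,*np.meshgrid(np.arange(560),np.arange(420)));Q=rackf(P,c)
    q=Q[(Q[...,2]>.118)&(Q[...,2]<.25)&(abs(Q[...,1])<.025)&(abs(Q[...,0])<.05)]
    for z in np.arange(.12,.25,.02):
        s=q[abs(q[:,2]-z)<.01]
        if len(s):print(z.round(2),len(s),np.median(s,0))
    return f,P
E
python3 - <<'E'
from h import *
np.set_printoptions(precision=3,suppress=True)
c=(.6295,-.0302);to();print(rackf(r.state()['position'],c));stand(c)
E
```

```text
t 14.8667 p [ 0.61  -0.033  0.262] yaw 0.085 q6 1.33 F [ 1.   0.6 -1.2] w 21.6
[-0.019 -0.001  0.262]
0.12 20 [-0.009  0.     0.124]
0.14 34 [-0.009  0.002  0.14 ]
0.16 35 [-0.009  0.001  0.16 ]
0.18 37 [-0.005  0.007  0.183]
0.2 56 [-0.004  0.006  0.201]
0.22 53 [-0.003  0.008  0.22 ]
0.24 66 [-0.003  0.007  0.242]
```

Call:
{"name": "send_rows", "arguments": {"plan": [{"slide":[7,0,0],"turn":0,"hand":10},{"slide":[13,0,10],"turn":0,"hand":10},{"slide":[13,0,30],"turn":0,"hand":10},{"slide":[13,0,50],"turn":0,"hand":10},{"slide":[13,0,63],"turn":0,"hand":10},{"slide":[13,0,63],"turn":0,"hand":10},{"slide":[13,0,63],"turn":0,"hand":45},{"slide":[13,0,63],"turn":0,"hand":45},{"slide":[13,0,63],"turn":0,"hand":45},{"slide":[13,0,32],"turn":0,"hand":45},{"slide":[13,0,-10],"turn":0,"hand":45},{"slide":[13,0,-40],"turn":0,"hand":45}]}}

```text
t: 15.92
position: [0.6257, -0.0315, 0.3039]
orientation: [[0.996, 0.085, 0.002], [0.085, -0.996, -0.0], [0.002, 0.001, -1.0]]
contact_force: [0.9, -0.1, 0.5]
grip_width: 0.528
grip_force: 0.0
```

Run:
```python
from h import *
np.set_printoptions(precision=3,suppress=True)
f,P=stand((.6295,-.0302));stand((.6405,-.1485))
d=f['pixels'].max(2)<60
m=d&(P[...,2]>.01)&(P[...,2]<.1)&(P[...,1]>.1)&(P[...,1]<.5)&(P[...,0]>.4)&(P[...,0]<.65)
N,l,st,ce=cv2.connectedComponentsWithStats(m.astype(np.uint8))
for i in range(1,N):
    if st[i,4]>30:print('handle',st[i],P[l==i].mean(0))
to((.5535,.389,.25,-.112),(.5535,.389,.108,-.112))
```

```text
0.12 30 [0.02  0.009 0.123]
0.14 41 [0.022 0.01  0.14 ]
0.16 51 [0.024 0.008 0.16 ]
0.18 46 [0.024 0.01  0.181]
0.2 57 [0.026 0.006 0.203]
0.22 10 [0.022 0.003 0.211]
0.12 23 [0.017 0.006 0.125]
0.14 42 [0.018 0.009 0.141]
0.16 48 [0.018 0.008 0.161]
0.18 45 [0.019 0.008 0.181]
0.2 53 [0.019 0.007 0.201]
0.22 14 [0.015 0.003 0.211]
handle [385 283  28  15 211] [0.537 0.398 0.06 ]
t 16.0167 p [ 0.628 -0.032  0.307] yaw 0.085 q6 1.34 F [ 0.3 -0.5 -0.2] w 45.2
[0.5535, 0.389, 0.25, -0.112] slide [ -38.8 -425.7   55.7] turn 0.197
[0.5535, 0.389, 0.108, -0.112] slide [ -40.3 -426.1  197.6] turn 0.197
```

Both knives stand, and the green-tipped knife has not moved. I go to it.

Call:
{"name": "send_rows", "arguments": {"plan": [{"slide":[-4,-37,0],"turn":0.02,"hand":45},{"slide":[-7,-75,0],"turn":0.05,"hand":45},{"slide":[-10,-112,0],"turn":0.1,"hand":45},{"slide":[-14,-150,5],"turn":0.15,"hand":45},{"slide":[-18,-188,10],"turn":0.197,"hand":45},{"slide":[-22,-226,15],"turn":0.197,"hand":45},{"slide":[-25,-264,20],"turn":0.197,"hand":45},{"slide":[-28,-302,25],"turn":0.197,"hand":45},{"slide":[-31,-340,30],"turn":0.197,"hand":45},{"slide":[-35,-378,35],"turn":0.197,"hand":45},{"slide":[-38,-416,45],"turn":0.197,"hand":45},{"slide":[-39,-426,50],"turn":0.197,"hand":45}]}}

```text
t: 17.02
position: [0.5486, 0.3946, 0.2496]
orientation: [[0.994, -0.109, -0.0], [-0.109, -0.994, 0.002], [-0.0, -0.002, -1.0]]
contact_force: [0.3, -0.8, -1.3]
grip_width: 0.53
grip_force: 0.0
```

Call:
{"name": "send_rows", "arguments": {"plan": [{"slide":[0,0,0],"turn":0,"hand":45},{"slide":[0,0,30],"turn":0,"hand":45},{"slide":[0,0,70],"turn":0,"hand":45},{"slide":[0,0,110],"turn":0,"hand":45},{"slide":[0,0,145],"turn":0,"hand":45},{"slide":[0,0,145],"turn":0,"hand":45},{"slide":[0,0,145],"turn":0,"hand":45}]}}

```text
t: 17.6
position: [0.5502, 0.3884, 0.105]
orientation: [[0.994, -0.113, -0.002], [-0.113, -0.994, -0.001], [-0.002, 0.002, -1.0]]
contact_force: [-0.2, 0.3, 0.7]
grip_width: 0.528
grip_force: 0.0
```

Run:
```python
from h import *
f=grab('scene');P=world(f,*np.meshgrid(np.arange(560),np.arange(420)))
m=(f['pixels'].max(2)<60)&(P[...,2]>.01)&(P[...,2]<.075)&(P[...,1]>.36)&(P[...,1]<.45)&(P[...,0]>.4)&(P[...,0]<.65)
print(m.sum(),P[m].mean(0),P[m].min(0),P[m].max(0))
to((.5535,.389,.067,-.112))
```

```text
223 [0.53363581 0.40386894 0.05266222] [0.43955166 0.36515367 0.01020259] [0.57951654 0.44639811 0.07477161]
t 17.65 p [0.5513 0.3893 0.1071] yaw -0.113 q6 2.21 F [0.7 0.2 0.9] w 45.2
[0.5535, 0.389, 0.067, -0.112] slide [ 2.2  0.1 40.1] turn -0.001
```

Call:
{"name": "send_rows", "arguments": {"plan": [{"slide":[2,0,20],"turn":0,"hand":45},{"slide":[2,0,39],"turn":0,"hand":45},{"slide":[2,0,39],"turn":0,"hand":45},{"slide":[2,0,39],"turn":0,"hand":10},{"slide":[2,0,39],"turn":0,"hand":10},{"slide":[2,0,39],"turn":0,"hand":10},{"slide":[2,0,39],"turn":0,"hand":10},{"slide":[2,0,39],"turn":0,"hand":10},{"slide":[2,0,30],"turn":0,"hand":10},{"slide":[2,0,0],"turn":0,"hand":10},{"slide":[2,0,-35],"turn":0,"hand":10},{"slide":[2,0,-70],"turn":0,"hand":10}]}}

```text
t: 18.65
position: [0.5518, 0.3892, 0.1774]
orientation: [[0.994, -0.112, -0.0], [-0.112, -0.994, -0.0], [-0.0, 0.0, -1.0]]
contact_force: [0.8, 0.2, -1.0]
grip_width: 0.252
grip_force: 24.8
```

Call:
{"name": "send_rows", "arguments": {"plan": [{"slide":[0,0,-35],"turn":0,"hand":10},{"slide":[0,0,-70],"turn":0,"hand":10},{"slide":[0,0,-70],"turn":0,"hand":10},{"slide":[0,0,-70],"turn":0,"hand":10}]}}

```text
t: 18.98
position: [0.553, 0.3899, 0.2489]
orientation: [[0.994, -0.112, 0.005], [-0.112, -0.994, 0.003], [0.004, -0.003, -1.0]]
contact_force: [-0.8, 0.3, -1.8]
grip_width: 0.248
grip_force: 24.8
```

Run:
```python
from h import *
c=np.array([.635,-.0893]);g=c+.172*np.array([.996,.085]);print(g)
to((*g,.25,.085),(*g,.21,.085))
```

```text
[ 0.806312 -0.07468 ]
t 18.9833 p [0.553  0.3899 0.2489] yaw -0.112 q6 2.21 F [-0.8  0.3 -1.8] w 21.2
[np.float64(0.806312), np.float64(-0.07468000000000001), 0.25, 0.085] slide [303.7 433.4  -1.2] turn -0.197
[np.float64(0.806312), np.float64(-0.07468000000000001), 0.21, 0.085] slide [303.5 433.5  38.8] turn -0.197
```

I carry this one higher so the blade clears the standing knives, and head for cup 2, between them.

Call:
{"name": "send_rows", "arguments": {"plan": [{"slide":[0,0,-30],"turn":0,"hand":10},{"slide":[10,14,-62],"turn":0,"hand":10},{"slide":[32,45,-62],"turn":-0.02,"hand":10},{"slide":[55,78,-62],"turn":-0.05,"hand":10},{"slide":[78,110,-62],"turn":-0.08,"hand":10},{"slide":[100,142,-62],"turn":-0.11,"hand":10},{"slide":[123,175,-62],"turn":-0.14,"hand":10},{"slide":[146,208,-62],"turn":-0.17,"hand":10},{"slide":[168,240,-62],"turn":-0.197,"hand":10},{"slide":[191,272,-62],"turn":-0.197,"hand":10},{"slide":[214,305,-62],"turn":-0.197,"hand":10},{"slide":[236,337,-62],"turn":-0.197,"hand":10}]}}

```text
t: 19.98
position: [0.7492, 0.0261, 0.3064]
orientation: [[0.996, 0.085, -0.002], [0.085, -0.996, 0.0], [-0.002, -0.0, -1.0]]
contact_force: [0.4, 1.4, -0.5]
grip_width: 0.252
grip_force: 24.8
```

Run:
```python
from h import *
to((.8063,-.0747,.31,.085),(.8063,-.0747,.21,.085))
```

```text
t 19.9833 p [0.7492 0.0261 0.3064] yaw 0.085 q6 1.44 F [ 0.4  1.4 -0.5] w 21.5
[0.8063, -0.0747, 0.31, 0.085] slide [ 48.4 105.3  -3.7] turn -0.0
[0.8063, -0.0747, 0.21, 0.085] slide [ 48.6 105.3  96.3] turn -0.0
```

Call:
{"name": "send_rows", "arguments": {"plan": [{"slide":[16,35,0],"turn":0,"hand":10},{"slide":[32,70,0],"turn":0,"hand":10},{"slide":[48,104,0],"turn":0,"hand":10},{"slide":[48,104,0],"turn":0,"hand":10},{"slide":[48,104,30],"turn":0,"hand":10},{"slide":[48,104,60],"turn":0,"hand":10},{"slide":[48,104,90],"turn":0,"hand":10},{"slide":[48,104,98],"turn":0,"hand":10},{"slide":[48,104,98],"turn":0,"hand":10},{"slide":[48,104,98],"turn":0,"hand":10}]}}

```text
t: 20.82
position: [0.8058, -0.0713, 0.2101]
orientation: [[0.996, 0.085, -0.0], [0.085, -0.996, 0.0], [-0.0, -0.0, -1.0]]
contact_force: [-0.4, -0.4, -0.3]
grip_width: 0.251
grip_force: 24.7
```

Run:
```python
from h import *
np.set_printoptions(precision=3,suppress=True)
c=(.635,-.0893)
to((.8063,-.0747,.21,.085));print(rackf(r.state()['position'],c))
hand(40,90,c)
for k in('scene',):
    f=load(k);P=world(f,*np.meshgrid(np.arange(560),np.arange(420)));Q=rackf(P,c)
    q=Q[(Q[...,2]>.125)&(Q[...,2]<.17)&(abs(Q[...,1])<.018)&(abs(Q[...,0])<.06)]
    for x in np.arange(-.03,.06,.01):
        s=q[abs(q[:,0]-x)<.005]
        if len(s):print(x.round(3),len(s),np.median(s,0))
```

```text
t 20.8167 p [ 0.806 -0.071  0.21 ] yaw 0.085 q6 1.32 F [-0.4 -0.4 -0.3] w 21.4
[0.8063, -0.0747, 0.21, 0.085] slide [0.2 3.4 0.1] turn -0.0
[0.172 0.003 0.21 ]
top 57 pitch [0.428 0.138] [ 0.109 -0.007  0.186] [0.13  0.014 0.201]
scene tip 7 [0.016 0.005 0.149] [ 0.013 -0.003  0.148] [0.02  0.013 0.151] 234 239 204 206
scene 174 pitch [0.374 0.14 ] [ 0.004 -0.007  0.143] [0.128 0.018 0.197]
0.0 1 [0.004 0.012 0.143]
0.01 9 [0.01  0.007 0.147]
0.02 13 [0.017 0.004 0.149]
0.03 11 [0.03  0.004 0.153]
0.04 12 [0.039 0.007 0.157]
0.05 12 [0.05  0.007 0.161]
```

Call:
{"name": "send_rows", "arguments": {"plan": [{"slide":[-12,3,0],"turn":0,"hand":10},{"slide":[-12,3,18],"turn":0,"hand":10},{"slide":[-12,3,36],"turn":0,"hand":10},{"slide":[-12,3,36],"turn":0,"hand":10},{"slide":[-16,3,36],"turn":0,"hand":10},{"slide":[-20,3,36],"turn":0,"hand":10},{"slide":[-23,3,31],"turn":0,"hand":10},{"slide":[-27,3,23],"turn":0,"hand":10},{"slide":[-31,3,16],"turn":0,"hand":10},{"slide":[-38,3,8],"turn":0,"hand":10},{"slide":[-44,3,0],"turn":0,"hand":10},{"slide":[-51,3,-8],"turn":0,"hand":10}]}}

```text
t: 21.92
position: [0.7565, -0.0788, 0.2205]
orientation: [[0.996, 0.085, 0.006], [0.085, -0.996, -0.001], [0.006, 0.001, -1.0]]
contact_force: [7.9, 1.3, 4.0]
grip_width: 0.256
grip_force: 25.6
```

Call:
{"name": "send_rows", "arguments": {"plan": [{"slide":[-13,0,-10],"turn":0,"hand":10},{"slide":[-26,0,-20],"turn":0,"hand":10},{"slide":[-41,0,-27],"turn":0,"hand":10},{"slide":[-56,0,-34],"turn":0,"hand":10},{"slide":[-73,0,-38],"turn":0,"hand":10},{"slide":[-90,0,-41],"turn":0,"hand":10},{"slide":[-107,0,-42],"turn":0,"hand":10},{"slide":[-125,0,-43],"turn":0,"hand":10},{"slide":[-139,0,-43],"turn":0,"hand":10},{"slide":[-139,0,-43],"turn":0,"hand":10}]}}

```text
t: 22.75
position: [0.6147, -0.0907, 0.2621]
orientation: [[0.996, 0.084, 0.001], [0.084, -0.996, -0.0], [0.001, 0.0, -1.0]]
contact_force: [1.4, -0.3, -0.8]
grip_width: 0.251
grip_force: 29.8
```

Run:
```python
from h import *
np.set_printoptions(precision=3,suppress=True)
c=(.635,-.0893);to();print(rackf(r.state()['position'],c));f,P=stand(c)
cv2.imwrite('pics/c8.png',cv2.resize(f['pixels'][130:250,150:310,::-1],(480,360),interpolation=cv2.INTER_CUBIC))
```

```text
t 22.75 p [ 0.615 -0.091  0.262] yaw 0.084 q6 1.24 F [ 1.4 -0.3 -0.8] w 21.4
[-0.02   0.     0.262]
0.12 14 [-0.01   0.002  0.124]
0.14 31 [-0.01   0.002  0.14 ]
0.16 34 [-0.01   0.003  0.159]
0.18 36 [-0.008  0.008  0.184]
0.2 49 [-0.004  0.01   0.2  ]
0.22 48 [-0.004  0.007  0.22 ]
0.24 64 [-0.005  0.01   0.241]
```

View pics/c8.png

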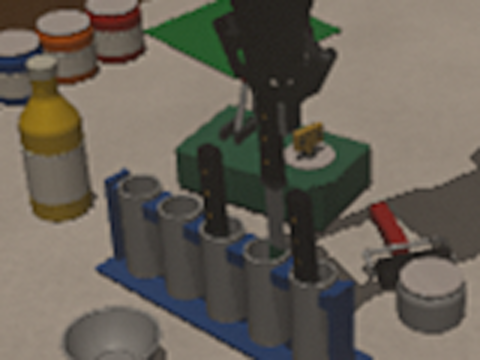

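Two knives stand, at (212,190) and (303,235), and the third is vertical in the cup between them. I lower it and release with a narrow opening.

Call:
{"name": "send_rows", "arguments": {"plan": [{"slide":[7,0,0],"turn":0,"hand":10},{"slide":[15,0,10],"turn":0,"hand":10},{"slide":[15,0,30],"turn":0,"hand":10},{"slide":[15,0,50],"turn":0,"hand":10},{"slide":[15,0,63],"turn":0,"hand":10},{"slide":[15,0,63],"turn":0,"hand":10},{"slide":[15,0,63],"turn":0,"hand":36},{"slide":[15,0,63],"turn":0,"hand":36},{"slide":[15,0,63],"turn":0,"hand":36},{"slide":[15,0,32],"turn":0,"hand":36},{"slide":[15,0,-10],"turn":0,"hand":36},{"slide":[15,0,-40],"turn":0,"hand":36}]}}

```text
t: 23.8
position: [0.6321, -0.0893, 0.3039]
orientation: [[0.996, 0.085, 0.003], [0.085, -0.996, -0.001], [0.002, 0.001, -1.0]]
contact_force: [0.3, -0.5, 0.2]
grip_width: 0.422
grip_force: 0.0
```

Run:
```python
from h import *
np.set_printoptions(precision=3,suppress=True)
for c in((.6295,-.0302),(.635,-.0893),(.6405,-.1485)): stand(c)
to((.4277,-.2445,.305,0),(.4277,-.2445,.12,0),(.4277,-.2445,.088,0))
```

```text
0.12 26 [0.02  0.006 0.124]
0.14 45 [0.021 0.009 0.141]
0.16 43 [0.023 0.008 0.159]
0.18 49 [0.025 0.008 0.18 ]
0.2 59 [0.025 0.008 0.202]
0.22 10 [0.023 0.002 0.211]
0.12 26 [0.019 0.01  0.123]
0.14 45 [0.02  0.009 0.139]
0.16 46 [0.021 0.009 0.16 ]
0.18 48 [0.023 0.008 0.179]
0.2 63 [0.023 0.008 0.203]
0.22 8 [0.017 0.003 0.211]
0.12 28 [0.017 0.01  0.124]
0.14 44 [0.018 0.008 0.14 ]
0.16 45 [0.017 0.01  0.161]
0.18 47 [0.019 0.008 0.181]
0.2 54 [0.019 0.008 0.201]
0.22 13 [0.013 0.005 0.212]
t 23.95 p [ 0.633 -0.089  0.304] yaw 0.085 q6 1.25 F [-1.2  0.  -0.2] w 36.1
[0.4277, -0.2445, 0.305, 0] slide [-217.7  137.    -1.9] turn 0.085
[0.4277, -0.2445, 0.12, 0] slide [-218.8  136.6  183.1] turn 0.085
[0.4277, -0.2445, 0.088, 0] slide [-219.1  136.5  215.1] turn 0.085
```

All three stand. Now the key: I go above it while turning back, so that the last joint has about 5 rad of clockwise travel.

Call:
{"name": "send_rows", "arguments": {"plan": [{"slide":[-20,12,0],"turn":-0.12,"hand":36},{"slide":[-40,24,0],"turn":-0.24,"hand":36},{"slide":[-60,37,0],"turn":-0.36,"hand":30},{"slide":[-80,50,0],"turn":-0.48,"hand":30},{"slide":[-100,62,0],"turn":-0.6,"hand":30},{"slide":[-120,75,0],"turn":-0.72,"hand":30},{"slide":[-140,87,0],"turn":-0.84,"hand":30},{"slide":[-160,100,0],"turn":-0.96,"hand":30},{"slide":[-180,112,0],"turn":-1.08,"hand":30},{"slide":[-200,125,0],"turn":-1.2,"hand":30},{"slide":[-218,137,0],"turn":-1.32,"hand":30},{"slide":[-218,137,0],"turn":-1.44,"hand":30}]}}

```text
t: 24.95
position: [0.4234, -0.2458, 0.3002]
orientation: [[0.042, 0.999, -0.001], [0.999, -0.042, -0.0], [-0.0, -0.001, -1.0]]
contact_force: [0.5, 0.6, 1.3]
grip_width: 0.35
grip_force: 0.0
```

Call:
{"name": "send_rows", "arguments": {"plan": [{"slide":[0,0,10],"turn":-0.12,"hand":30},{"slide":[0,0,20],"turn":-0.24,"hand":30},{"slide":[0,0,30],"turn":-0.36,"hand":30},{"slide":[0,0,40],"turn":-0.48,"hand":30},{"slide":[0,0,50],"turn":-0.6,"hand":30},{"slide":[0,0,60],"turn":-0.72,"hand":30},{"slide":[0,0,70],"turn":-0.84,"hand":30},{"slide":[0,0,80],"turn":-0.96,"hand":30},{"slide":[0,0,90],"turn":-1.08,"hand":30},{"slide":[0,0,100],"turn":-1.2,"hand":30},{"slide":[0,0,110],"turn":-1.32,"hand":30},{"slide":[0,0,120],"turn":-1.44,"hand":30}]}}

```text
t: 25.95
position: [0.4258, -0.2441, 0.1797]
orientation: [[-0.985, 0.17, -0.0], [0.17, 0.985, 0.0], [0.0, 0.0, -1.0]]
contact_force: [-0.1, 0.3, -0.1]
grip_width: 0.35
grip_force: 0.0
```

Run:
```python
from h import *
f=grab('scene')
to((.4277,-.2445,.15,3.14),(.4277,-.2445,.088,3.14))
print(r.state()['qpos'].round(2))
```

```text
t 26.0 p [ 0.4251 -0.2437  0.1781] yaw 2.981 q6 -2.05 F [-1.8  0.2 -3.1] w 29.7
[0.4277, -0.2445, 0.15, 3.14] slide [-2.7 -0.4 28.1] turn -0.159
[0.4277, -0.2445, 0.088, 3.14] slide [-2.9 -0.5 90.1] turn -0.159
[-0.64  0.41  1.76 -0.    0.98 -2.05]
```

Call:
{"name": "send_rows", "arguments": {"plan": [{"slide":[-2,0,15],"turn":-0.08,"hand":30},{"slide":[-2,0,30],"turn":-0.16,"hand":30},{"slide":[-2,0,45],"turn":-0.16,"hand":30},{"slide":[-2,0,45],"turn":-0.16,"hand":30},{"slide":[-2,0,45],"turn":-0.16,"hand":30}]}}

```text
t: 26.42
position: [0.4276, -0.2444, 0.1352]
orientation: [[-1.0, 0.019, -0.001], [0.019, 1.0, 0.001], [0.001, 0.001, -1.0]]
contact_force: [0.7, 0.2, 0.8]
grip_width: 0.352
grip_force: 0.0
```

Run:
```python
from h import *
f=grab('scene')
to((.4277,-.2445,.088,3.14))
cv2.imwrite('pics/c9.png',cv2.resize(f['pixels'][120:210,190:310,::-1],(560,420),interpolation=cv2.INTER_CUBIC))
```

```text
t 26.4667 p [ 0.428  -0.2446  0.1358] yaw 3.123 q6 -2.19 F [-0.8  0.4  0.2] w 30.0
[0.4277, -0.2445, 0.088, 3.14] slide [ 0.3  0.1 47.8] turn -0.017
```

View pics/c9.png

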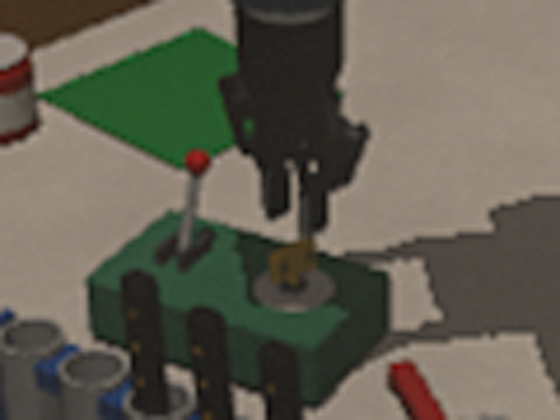

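The fingers straddle the key at (293,262) and the lever is clear at (197,160). I descend, grip at 45 N and wind.

Call:
{"name": "send_rows", "arguments": {"plan": [{"slide":[0,0,20],"turn":0,"hand":30},{"slide":[0,0,40],"turn":0,"hand":30},{"slide":[0,0,47],"turn":0,"hand":30},{"slide":[0,0,47],"turn":0,"hand":30},{"slide":[0,0,47],"turn":0,"hand":0},{"slide":[0,0,47],"turn":0,"hand":0},{"slide":[0,0,47],"turn":0,"hand":0},{"slide":[0,0,47],"turn":0,"hand":0},{"slide":[0,0,47],"turn":0,"hand":0},{"slide":[0,0,47],"turn":0,"hand":0}], "grip_force": 45}}

```text
t: 27.3
position: [0.4286, -0.2452, 0.0894]
orientation: [[-1.0, 0.017, 0.002], [0.017, 1.0, -0.002], [-0.002, -0.002, -1.0]]
contact_force: [-1.0, -3.6, 9.0]
grip_width: 0.101
grip_force: 47.2
```

Call:
{"name": "send_rows", "arguments": {"plan": [{"slide":[0,0,0],"turn":0.1,"hand":0},{"slide":[0,0,0],"turn":0.2,"hand":0},{"slide":[0,0,0],"turn":0.3,"hand":0},{"slide":[0,0,0],"turn":0.4,"hand":0},{"slide":[0,0,0],"turn":0.5,"hand":0},{"slide":[0,0,0],"turn":0.6,"hand":0},{"slide":[0,0,0],"turn":0.7,"hand":0},{"slide":[0,0,0],"turn":0.8,"hand":0},{"slide":[0,0,0],"turn":0.9,"hand":0},{"slide":[0,0,0],"turn":1.0,"hand":0},{"slide":[0,0,0],"turn":1.1,"hand":0},{"slide":[0,0,0],"turn":1.2,"hand":0}]}}

```text
t: 28.3
position: [0.4293, -0.2442, 0.0894]
orientation: [[-0.342, 0.94, 0.003], [0.94, 0.342, -0.0], [-0.001, 0.003, -1.0]]
contact_force: [11.6, 12.2, 8.5]
grip_width: 0.095
grip_force: 47.2
```

Run:
```python
from h import *
to();s=r.state();print(s['ft_torque'],s['grip_force'],s['joint_torque'][5])
```

```text
t 28.3 p [ 0.4293 -0.2442  0.0894] yaw 1.919 q6 -0.99 F [11.6 12.2  8.5] w 8.1
[ 2.04178678 -1.89823366  0.10053551] 47.24079787731171 -3.8261429965496063
```

Call:
{"name": "send_rows", "arguments": {"plan": [{"slide":[0.6,1.3,0],"turn":0.1,"hand":0},{"slide":[0.6,1.3,0],"turn":0.2,"hand":0},{"slide":[0.6,1.3,0],"turn":0.3,"hand":0},{"slide":[0.6,1.3,0],"turn":0.4,"hand":0},{"slide":[0.6,1.3,0],"turn":0.5,"hand":0},{"slide":[0.6,1.3,0],"turn":0.6,"hand":0},{"slide":[0.6,1.3,0],"turn":0.7,"hand":0},{"slide":[0.6,1.3,0],"turn":0.8,"hand":0},{"slide":[0.6,1.3,0],"turn":0.9,"hand":0},{"slide":[0.6,1.3,0],"turn":1.0,"hand":0},{"slide":[0.6,1.3,0],"turn":1.1,"hand":0},{"slide":[0.6,1.3,0],"turn":1.2,"hand":0}]}}

```text
t: 29.3
position: [0.4309, -0.2445, 0.0894]
orientation: [[0.752, 0.659, 0.004], [0.659, -0.752, -0.002], [0.002, 0.005, -1.0]]
contact_force: [9.4, -1.0, 1.6]
grip_width: 0.095
grip_force: 46.2
```

Call:
{"name": "send_rows", "arguments": {"plan": [{"slide":[0,0,0],"turn":0.1,"hand":0},{"slide":[0,0,0],"turn":0.2,"hand":0},{"slide":[0,0,0],"turn":0.3,"hand":0},{"slide":[0,0,0],"turn":0.4,"hand":0},{"slide":[0,0,0],"turn":0.5,"hand":0},{"slide":[0,0,0],"turn":0.6,"hand":0},{"slide":[0,0,0],"turn":0.7,"hand":0},{"slide":[0,0,0],"turn":0.8,"hand":0},{"slide":[0,0,0],"turn":0.9,"hand":0},{"slide":[0,0,0],"turn":1.0,"hand":0}]}}

```text
t: 30.13
position: [0.4312, -0.2456, 0.0895]
orientation: [[0.961, -0.276, 0.005], [-0.276, -0.961, -0.004], [0.006, 0.003, -1.0]]
contact_force: [6.2, -12.7, -2.3]
grip_width: 0.096
grip_force: 45.6
```

Run:
```python
from h import *
to();s=r.state();print(s['ft_torque'],s['grip_force'],s['joint_torque'][5])
```

```text
t 30.1333 p [ 0.4312 -0.2456  0.0895] yaw -0.28 q6 1.21 F [  6.2 -12.7  -2.3] w 8.2
[-2.00231067 -0.86243958  0.15317601] 45.610912442207336 -3.814436048269272
```

Call:
{"name": "send_rows", "arguments": {"plan": [{"slide":[1.3,1.1,0],"turn":0.1,"hand":0},{"slide":[1.3,1.1,0],"turn":0.2,"hand":0},{"slide":[1.3,1.1,0],"turn":0.3,"hand":0},{"slide":[1.3,1.1,0],"turn":0.4,"hand":0},{"slide":[1.3,1.1,0],"turn":0.5,"hand":0},{"slide":[1.3,1.1,0],"turn":0.6,"hand":0},{"slide":[1.3,1.1,0],"turn":0.7,"hand":0},{"slide":[1.3,1.1,0],"turn":0.8,"hand":0},{"slide":[1.3,1.1,0],"turn":0.9,"hand":0},{"slide":[1.3,1.1,0],"turn":1.0,"hand":0}]}}

```text
t: 30.97
position: [0.4304, -0.2465, 0.0894]
orientation: [[0.287, -0.958, 0.002], [-0.958, -0.287, -0.003], [0.003, -0.001, -1.0]]
contact_force: [-5.9, -14.9, 8.4]
grip_width: 0.098
grip_force: 47.2
```

Run:
```python
from h import *
to();s=r.state();print(s['ft_torque'],s['grip_force'],s['joint_torque'][5])
```

```text
t 30.9667 p [ 0.4304 -0.2465  0.0894] yaw -1.28 q6 2.21 F [ -5.9 -14.9   8.4] w 8.3
[-2.30071388  1.25160696  0.16870912] 47.1822863817215 -3.8048332929611206
```

Call:
{"name": "send_rows", "arguments": {"plan": [{"slide":[0,0,0],"turn":0.08,"hand":0},{"slide":[0,0,0],"turn":0.16,"hand":0},{"slide":[0,0,0],"turn":0.24,"hand":0},{"slide":[0,0,0],"turn":0.32,"hand":0},{"slide":[0,0,0],"turn":0.32,"hand":0}]}}

```text
t: 31.38
position: [0.43, -0.2466, 0.0894]
orientation: [[-0.03, -1.0, 0.001], [-1.0, 0.03, -0.003], [0.003, -0.001, -1.0]]
contact_force: [-10.4, -15.0, 9.2]
grip_width: 0.098
grip_force: 47.5
```

Run:
```python
from h import *
to();s=r.state();print(s['ft_torque'],s['grip_force'],s['joint_torque'][5])
```

```text
t 31.3833 p [ 0.43   -0.2466  0.0894] yaw -1.6 q6 2.53 F [-10.4 -15.    9.2] w 8.3
[-2.50448514  1.75551541  0.01163137] 47.48145818710327 2.8098008036613464
```

Call:
{"name": "send_rows", "arguments": {"plan": [{"slide":[0.5,0,0],"turn":0.08,"hand":0},{"slide":[0.5,0,0],"turn":0.16,"hand":0},{"slide":[0.5,0,0],"turn":0.24,"hand":0},{"slide":[0.5,0,0],"turn":0.32,"hand":0},{"slide":[0.5,0,0],"turn":0.4,"hand":0}]}}

```text
t: 31.8
position: [0.4295, -0.2465, 0.0894]
orientation: [[-0.415, -0.91, 0.0], [-0.91, 0.415, -0.002], [0.002, -0.001, -1.0]]
contact_force: [-12.3, -11.4, 14.5]
grip_width: 0.097
grip_force: 48.1
```

Run:
```python
from h import *
to();s=r.state();print(s['ft_torque'],s['grip_force'],s['joint_torque'])
```

```text
t 31.8 p [ 0.4295 -0.2465  0.0894] yaw -1.999 q6 2.93 F [-12.3 -11.4  14.5] w 8.2
[-1.81615159  2.01620182  0.10158728] 48.101550936698914 [  7.74834394 -69.32082653 -19.54322755   3.76692608  -0.98189235
  -3.01405795]
```

The key has turned 5.1 rad with no clear stop yet. I let go, rise, turn back half a turn and regrip.

Call:
{"name": "send_rows", "arguments": {"plan": [{"slide":[0,0,0],"turn":0,"hand":30},{"slide":[0,0,0],"turn":0,"hand":30},{"slide":[0,0,0],"turn":0,"hand":30},{"slide":[0,0,-25],"turn":0,"hand":30},{"slide":[0,0,-50],"turn":0,"hand":30},{"slide":[0,0,-50],"turn":-0.12,"hand":30},{"slide":[0,0,-50],"turn":-0.24,"hand":30},{"slide":[0,0,-50],"turn":-0.36,"hand":30},{"slide":[0,0,-50],"turn":-0.48,"hand":30},{"slide":[0,0,-50],"turn":-0.6,"hand":30},{"slide":[0,0,-50],"turn":-0.72,"hand":30},{"slide":[0,0,-50],"turn":-0.84,"hand":30}]}}

```text
t: 32.8
position: [0.4299, -0.2453, 0.1384]
orientation: [[0.41, -0.912, 0.0], [-0.912, -0.41, 0.0], [-0.0, -0.0, -1.0]]
contact_force: [0.6, 0.4, 0.8]
grip_width: 0.352
grip_force: 0.0
```

Call:
{"name": "send_rows", "arguments": {"plan": [{"slide":[0,0,0],"turn":-0.12,"hand":30},{"slide":[0,0,0],"turn":-0.24,"hand":30},{"slide":[0,0,0],"turn":-0.36,"hand":30},{"slide":[0,0,0],"turn":-0.48,"hand":30},{"slide":[0,0,0],"turn":-0.6,"hand":30},{"slide":[0,0,0],"turn":-0.72,"hand":30},{"slide":[0,0,0],"turn":-0.84,"hand":30},{"slide":[0,0,0],"turn":-0.96,"hand":30},{"slide":[0,0,0],"turn":-1.08,"hand":30},{"slide":[0,0,0],"turn":-1.2,"hand":30},{"slide":[0,0,0],"turn":-1.32,"hand":30},{"slide":[0,0,0],"turn":-1.44,"hand":30}]}}

```text
t: 33.8
position: [0.4299, -0.2453, 0.1384]
orientation: [[0.958, 0.288, -0.0], [0.288, -0.958, 0.0], [0.0, -0.0, -1.0]]
contact_force: [0.9, 0.0, 0.3]
grip_width: 0.352
grip_force: 0.0
```

Call:
{"name": "send_rows", "arguments": {"plan": [{"slide":[0,0,0],"turn":-0.12,"hand":30},{"slide":[0,0,0],"turn":-0.24,"hand":30},{"slide":[0,0,0],"turn":-0.36,"hand":30},{"slide":[0,0,0],"turn":-0.48,"hand":30},{"slide":[0,0,0],"turn":-0.6,"hand":30},{"slide":[0,0,0],"turn":-0.72,"hand":30},{"slide":[0,0,0],"turn":-0.86,"hand":30},{"slide":[0,0,0],"turn":-0.86,"hand":30},{"slide":[0,0,0],"turn":-0.86,"hand":30}]}}

```text
t: 34.55
position: [0.4299, -0.2453, 0.1384]
orientation: [[0.415, 0.91, 0.0], [0.91, -0.415, 0.0], [0.0, -0.0, -1.0]]
contact_force: [0.1, -0.9, 0.2]
grip_width: 0.353
grip_force: 0.0
```

Run:
```python
from h import *
S=grab('scene');to((.4285,-.2455,.089,1.142))
t=load('scene')
cv2.imwrite('pics/c10.png',cv2.resize(S['pixels'][130:205,200:300,::-1],(600,450),interpolation=cv2.INTER_CUBIC))
```

```text
t 34.6 p [ 0.4298 -0.2454  0.1383] yaw 1.141 q6 -0.21 F [-0.4 -0.2 -0.6] w 30.2
[0.4285, -0.2455, 0.089, 1.142] slide [-0.7 -1.2 49.3] turn -0.001
```

View pics/c10.png

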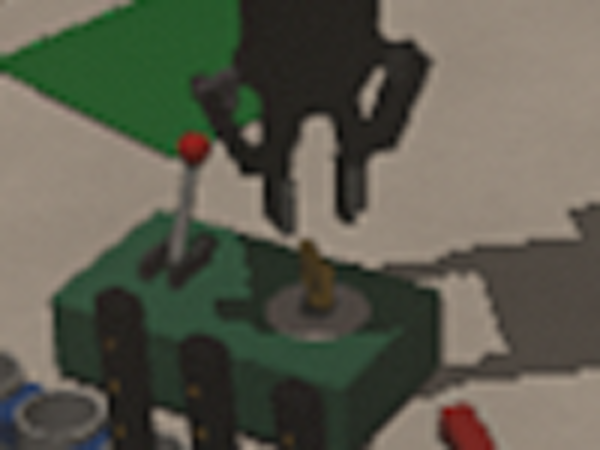

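The wing at (318,275) is edge-on and aligned between the fingers, so the key followed the whole way. I regrip and wind on to the stop.

Call:
{"name": "send_rows", "arguments": {"plan": [{"slide":[-0.5,-0.5,20],"turn":0,"hand":30},{"slide":[-0.5,-0.5,40],"turn":0,"hand":30},{"slide":[-0.5,-0.5,49],"turn":0,"hand":30},{"slide":[-0.5,-0.5,49],"turn":0,"hand":0},{"slide":[-0.5,-0.5,49],"turn":0,"hand":0},{"slide":[-0.5,-0.5,49],"turn":0,"hand":0},{"slide":[-0.5,-0.5,49],"turn":0,"hand":0},{"slide":[-0.5,-0.5,49],"turn":0,"hand":0},{"slide":[-0.5,-0.5,49],"turn":0,"hand":0}]}}

```text
t: 35.35
position: [0.4296, -0.2459, 0.0894]
orientation: [[0.414, 0.91, 0.0], [0.91, -0.414, -0.0], [0.0, 0.0, -1.0]]
contact_force: [7.1, -3.1, -29.7]
grip_width: 0.097
grip_force: 45.0
```

Call:
{"name": "send_rows", "arguments": {"plan": [{"slide":[0,0,0],"turn":0.05,"hand":0},{"slide":[0,0,0],"turn":0.1,"hand":0},{"slide":[0,0,0],"turn":0.15,"hand":0},{"slide":[0,0,0],"turn":0.2,"hand":0}]}}

```text
t: 35.68
position: [0.4295, -0.2458, 0.0894]
orientation: [[0.589, 0.808, 0.0], [0.808, -0.589, 0.0], [0.0, 0.0, -1.0]]
contact_force: [6.6, -1.5, -28.7]
grip_width: 0.097
grip_force: 45.1
```

Run:
```python
from h import *
to();s=r.state();print(s['ft_torque'],s['grip_force'],s['joint_torque'])
```

```text
t 35.6833 p [ 0.4295 -0.2458  0.0894] yaw 0.941 q6 -0.01 F [  6.6  -1.5 -28.7] w 8.3
[-0.15270437 -0.84663728  0.13277986] 45.124526023864746 [ -1.07328258 -88.37759256 -21.11821711  -0.44404303   1.79263629
  -1.82796154]
```

Call:
{"name": "send_rows", "arguments": {"plan": [{"slide":[0,0,0],"turn":0.05,"hand":0},{"slide":[0,0,0],"turn":0.1,"hand":0},{"slide":[0,0,0],"turn":0.15,"hand":0},{"slide":[0,0,0],"turn":0.2,"hand":0}]}}

```text
t: 36.02
position: [0.4295, -0.2457, 0.0894]
orientation: [[0.737, 0.676, 0.0], [0.676, -0.737, 0.0], [0.0, 0.0, -1.0]]
contact_force: [6.1, -0.7, -27.0]
grip_width: 0.102
grip_force: 53.6
```

Run:
```python
from h import *
to();s=r.state();print(s['ft_torque'],s['grip_force'],s['joint_torque'])
```

```text
t 36.0167 p [ 0.4295 -0.2457  0.0894] yaw 0.742 q6 0.19 F [  6.1  -0.7 -27. ] w 8.7
[ 0.00873306 -0.94832826  0.9273242 ] 53.591158390045166 [-2.23226711e+00 -8.74670005e+01 -2.11939520e+01 -5.18471666e-02
  1.60447150e+00 -1.02609247e+00]
```

The torque jumped to 0.93 N m, which is the hard stop. I release and rise, then set up closed fingers on the lever's −x side.

Call:
{"name": "send_rows", "arguments": {"plan": [{"slide":[0,0,0],"turn":-0.05,"hand":30},{"slide":[0,0,0],"turn":-0.05,"hand":30},{"slide":[0,0,0],"turn":-0.05,"hand":30},{"slide":[0,0,0],"turn":-0.05,"hand":30},{"slide":[0,0,-30],"turn":-0.05,"hand":30},{"slide":[0,0,-60],"turn":-0.05,"hand":30},{"slide":[0,0,-100],"turn":-0.05,"hand":30},{"slide":[0,0,-110],"turn":-0.05,"hand":0},{"slide":[0,0,-110],"turn":-0.05,"hand":0}]}}

```text
t: 36.77
position: [0.4304, -0.2466, 0.2027]
orientation: [[0.701, 0.713, 0.005], [0.713, -0.701, -0.004], [0.001, 0.006, -1.0]]
contact_force: [0.6, -1.0, -0.4]
grip_width: 0.077
grip_force: 0.0
```

Run:
```python
from h import *
np.set_printoptions(precision=3,suppress=True)
for c in((.6295,-.0302),(.635,-.0893),(.6405,-.1485)): f,P=stand(c)
m=(f['pixels'][...,0]>110)&(f['pixels'][...,1]<60)&(P[...,2]>.1)&(P[...,2]<.15)&(abs(P[...,0]-.43)<.06)&(abs(P[...,1]+.34)<.06)
print('ball',m.sum(),P[m].mean(0))
to((.3908,-.3553,.198,.265),(.3908,-.3553,.137,.265))
```

```text
0.12 28 [0.019 0.007 0.123]
0.14 48 [0.021 0.008 0.141]
0.16 45 [0.023 0.009 0.16 ]
0.18 45 [0.025 0.01  0.181]
0.2 52 [0.026 0.008 0.201]
0.22 17 [0.022 0.003 0.211]
0.12 25 [0.018 0.007 0.125]
0.14 44 [0.02  0.008 0.14 ]
0.16 46 [0.021 0.009 0.16 ]
0.18 44 [0.023 0.009 0.179]
0.2 65 [0.023 0.006 0.203]
0.22 7 [0.02  0.004 0.211]
0.12 31 [0.017 0.009 0.124]
0.14 42 [0.017 0.008 0.14 ]
0.16 43 [0.018 0.009 0.16 ]
0.18 47 [0.019 0.009 0.18 ]
0.2 51 [0.019 0.008 0.2  ]
0.22 17 [0.015 0.004 0.212]
ball 8 [ 0.436 -0.341  0.135]
t 36.9167 p [ 0.429 -0.245  0.199] yaw 0.794 q6 0.14 F [-0.   0.3 -0.3] w 0.4
[0.3908, -0.3553, 0.198, 0.265] slide [-105.    49.9    0.8] turn 0.529
[0.3908, -0.3553, 0.137, 0.265] slide [-105.    49.9   61.8] turn 0.529
```

Call:
{"name": "send_rows", "arguments": {"plan": [{"slide":[-26,12,0],"turn":0.1,"hand":0},{"slide":[-52,25,0],"turn":0.2,"hand":0},{"slide":[-79,38,0],"turn":0.3,"hand":0},{"slide":[-105,50,0],"turn":0.4,"hand":0},{"slide":[-105,50,0],"turn":0.529,"hand":0},{"slide":[-105,50,20],"turn":0.529,"hand":0},{"slide":[-105,50,40],"turn":0.529,"hand":0},{"slide":[-105,50,62],"turn":0.529,"hand":0},{"slide":[-105,50,62],"turn":0.529,"hand":0},{"slide":[-105,50,62],"turn":0.529,"hand":0}]}}

```text
t: 37.75
position: [0.3905, -0.3548, 0.1359]
orientation: [[0.965, 0.262, -0.003], [0.262, -0.965, 0.003], [-0.002, -0.004, -1.0]]
contact_force: [0.5, 0.2, -0.4]
grip_width: 0.001
grip_force: 0.0
```

Run:
```python
from h import *
S=grab('scene');u=np.array([.965,.262]);p=np.array([.4545,-.338])
to(*[(*(p+a*u),.137,.265) for a in(-.046,0,.004,.007)])
cv2.imwrite('pics/c11.png',cv2.resize(S['pixels'][130:205,190:290,::-1],(600,450),interpolation=cv2.INTER_CUBIC))
```

```text
t 37.8 p [ 0.3911 -0.3554  0.137 ] yaw 0.266 q6 0.45 F [-0.5 -0.2  0.5] w -0.1
[np.float64(0.41011000000000003), np.float64(-0.35005200000000003), 0.137, 0.265] slide [19.8 -0.1  0. ] turn 0.001
[np.float64(0.4545), np.float64(-0.338), 0.137, 0.265] slide [65.8 -0.1 -0. ] turn 0.001
[np.float64(0.45836), np.float64(-0.33695200000000003), 0.137, 0.265] slide [69.8 -0.1 -0. ] turn 0.001
[np.float64(0.461255), np.float64(-0.336166), 0.137, 0.265] slide [72.8 -0.1 -0. ] turn 0.001
```

View pics/c11.png

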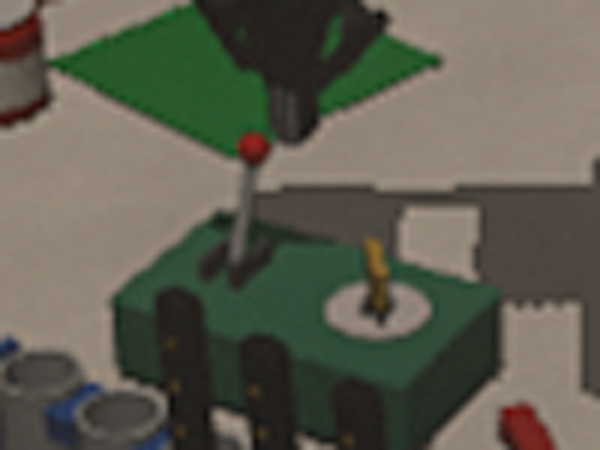

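The closed fingers at (292,125) stand just behind the ball at (254,147). I push in steps and watch the force.

Call:
{"name": "send_rows", "arguments": {"plan": [{"slide":[15,0,0],"turn":0,"hand":0},{"slide":[25,0,0],"turn":0,"hand":0},{"slide":[35,0,0],"turn":0,"hand":0},{"slide":[45,0,0],"turn":0,"hand":0},{"slide":[55,0,0],"turn":0,"hand":0},{"slide":[62,0,0],"turn":0,"hand":0},{"slide":[62,0,0],"turn":0,"hand":0}]}}

```text
t: 38.38
position: [0.4524, -0.339, 0.1373]
orientation: [[0.965, 0.264, 0.0], [0.264, -0.965, -0.0], [0.0, 0.0, -1.0]]
contact_force: [-3.9, -1.9, 2.3]
grip_width: -0.001
grip_force: 1.8
```

Call:
{"name": "send_rows", "arguments": {"plan": [{"slide":[3,0,0],"turn":0,"hand":0},{"slide":[6,0,0],"turn":0,"hand":0},{"slide":[6,0,0],"turn":0,"hand":0}]}}

```text
t: 38.63
position: [0.4567, -0.3377, 0.137]
orientation: [[0.965, 0.263, -0.001], [0.263, -0.965, 0.0], [-0.001, -0.001, -1.0]]
contact_force: [-4.2, -2.4, -2.2]
grip_width: 0.0
grip_force: 2.3
```

Call:
{"name": "send_rows", "arguments": {"plan": [{"slide":[2,0,0],"turn":0,"hand":0},{"slide":[3,0,0],"turn":0,"hand":0},{"slide":[3,0,0],"turn":0,"hand":0}]}}

```text
t: 38.88
position: [0.4592, -0.3369, 0.1369]
orientation: [[0.965, 0.262, -0.001], [0.262, -0.965, 0.001], [-0.001, -0.001, -1.0]]
contact_force: [-5.2, -2.2, -3.9]
grip_width: 0.004
grip_force: 2.7
```

Call:
{"name": "send_rows", "arguments": {"plan": [{"slide":[2,0,0],"turn":0,"hand":0},{"slide":[3,0,0],"turn":0,"hand":0},{"slide":[3,0,0],"turn":0,"hand":0}]}}

```text
t: 39.13
position: [0.4607, -0.3363, 0.1367]
orientation: [[0.965, 0.263, -0.004], [0.263, -0.965, 0.001], [-0.003, -0.002, -1.0]]
contact_force: [-16.0, -7.8, -1.8]
grip_width: -0.002
grip_force: 8.4
```

Call:
{"name": "send_rows", "arguments": {"plan": [{"slide":[2,0,0],"turn":0,"hand":0},{"slide":[3,0,0],"turn":0,"hand":0},{"slide":[3,0,0],"turn":0,"hand":0}]}}

```text
t: 39.38
position: [0.4617, -0.3359, 0.1364]
orientation: [[0.965, 0.263, -0.007], [0.263, -0.965, 0.001], [-0.007, -0.003, -1.0]]
contact_force: [-31.7, -15.4, 2.8]
grip_width: -0.003
grip_force: 17.1
```

The force climbed to 35 N with almost no travel, so the lever is at its stop. I back off and rise clear.

Call:
{"name": "send_rows", "arguments": {"plan": [{"slide":[-3,0,0],"turn":0,"hand":0},{"slide":[-15,0,0],"turn":0,"hand":0},{"slide":[-30,0,0],"turn":0,"hand":0},{"slide":[-45,0,0],"turn":0,"hand":0},{"slide":[-60,0,0],"turn":0,"hand":0},{"slide":[-80,0,0],"turn":0,"hand":0},{"slide":[-90,0,0],"turn":0,"hand":0},{"slide":[-90,0,-40],"turn":0,"hand":0},{"slide":[-90,0,-80],"turn":0,"hand":0},{"slide":[-90,0,-100],"turn":0,"hand":0},{"slide":[-90,0,-100],"turn":0,"hand":0}]}}

```text
t: 40.3
position: [0.3797, -0.3609, 0.2419]
orientation: [[0.965, 0.262, 0.005], [0.262, -0.965, -0.006], [0.004, 0.007, -1.0]]
contact_force: [-0.5, -0.1, 1.7]
grip_width: -0.006
grip_force: 0.0
```

Run:
```python
from h import *
np.set_printoptions(precision=3,suppress=True)
for c in((.6295,-.0302),(.635,-.0893),(.6405,-.1485)): f,P=stand(c)
m=(f['pixels'][...,0]>110)&(f['pixels'][...,1]<60)&(P[...,2]>.1)&(P[...,2]<.15)&(abs(P[...,0]-.43)<.06)&(abs(P[...,1]+.34)<.06)
print('ball',m.sum(),P[m].mean(0));to()
T=grab('top')
cv2.imwrite('pics/c12.png',np.vstack([cv2.resize(x,(400,300),interpolation=cv2.INTER_CUBIC) for x in(T['pixels'][130:265,260:440,::-1],f['pixels'][140:290,170:370,::-1])]))
```

```text
0.12 30 [0.02  0.008 0.123]
0.14 45 [0.021 0.009 0.14 ]
0.16 43 [0.022 0.01  0.158]
0.18 50 [0.026 0.008 0.18 ]
0.2 57 [0.025 0.007 0.202]
0.22 11 [0.021 0.003 0.211]
0.12 26 [0.019 0.009 0.125]
0.14 45 [0.02  0.008 0.14 ]
0.16 46 [0.021 0.01  0.161]
0.18 46 [0.023 0.008 0.179]
0.2 58 [0.024 0.008 0.202]
0.22 13 [0.019 0.002 0.212]
0.12 26 [0.018 0.008 0.124]
0.14 42 [0.018 0.009 0.139]
0.16 49 [0.017 0.009 0.161]
0.18 41 [0.018 0.009 0.18 ]
0.2 53 [0.019 0.008 0.2  ]
0.22 17 [0.017 0.004 0.211]
ball 7 [ 0.437 -0.341  0.135]
t 40.45 p [ 0.378 -0.359  0.237] yaw 0.265 q6 0.43 F [ 0.  -0.4 -0.3] w 0.4
```

View pics/c12.png

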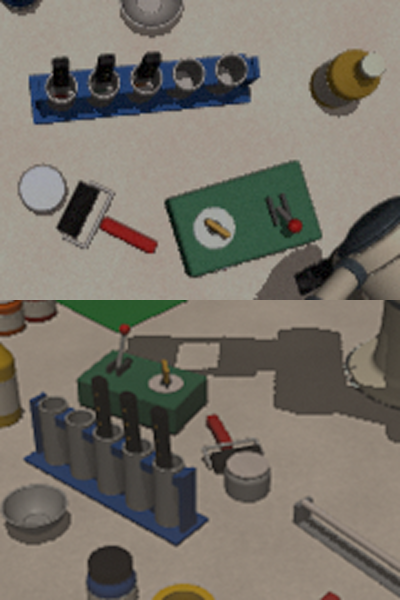

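Three knives stand in cups at (62,80), (104,80) and (148,80), and the lever is back at (295,226). Before handing in, I compare the key wing's angle now with the angle at which the torque rose.

```bash
cp top.npz topend.npz
python3 - <<'E'
from h import *
T=load('topend');p=T['pixels'];x0,y0=340,215
big=cv2.resize(p[y0:y0+35,x0:x0+40],None,fx=8,fy=8,interpolation=cv2.INTER_CUBIC)
hsv=cv2.cvtColor(big,cv2.COLOR_RGB2HSV)
m=(hsv[...,0]>12)&(hsv[...,0]<32)&(hsv[...,1]>110)&(hsv[...,2]>70)
v,u=np.nonzero(m);print(m.sum(),u.min(),u.max(),v.min(),v.max())
W=np.array([plane(T,*px(a,b,x0,y0,8),.098)[:2] for a,b in zip(u,v)])
r_=cv2.minAreaRect((W*1000).astype(np.float32));print(r_)
c=W.mean(0);w,V=np.linalg.eigh(np.cov((W-c).T));d=V[:,1];print(c,np.arctan(d[1]/d[0]),np.sqrt(w)*1000)
cv2.imwrite('pics/c13.png',cv2.resize(big[:,:,::-1],(640,560)))
E
```

```text
2028 101 187 111 174
((427.3742370605469, -243.75897216796875), (38.92366027832031, 9.692890167236328), 53.06044006347656)
[ 0.42713752 -0.24398896] 0.9338793269237597 [ 2.39934292 10.51914178]
```

View pics/c13.png

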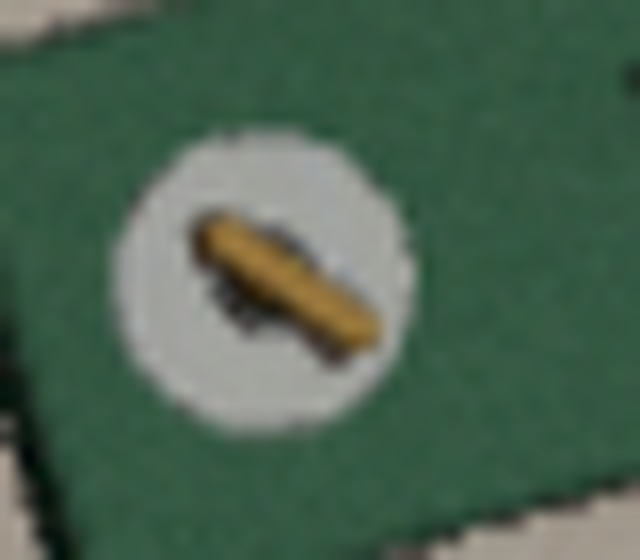

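The wing rests at yaw 0.93, while the tool went on to 0.74 against the rising torque. That puts the key at its hard stop, and it implies a starting angle of about 0.25 rad, which is within the stated range. I hand the job in.

```bash
python3 -c "
from bench import r
print(r.close_job())"
```

```text
the job is handed in; nothing more can be done
None
```

All three ink knives stand blade down in the rack's cups, the key is wound to its stop, and the lever was pushed to its stop and sprang back; the job is handed in, but no verdict came back.

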